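# Load the slide warmer

## Robot

A 7-joint arm with a two-finger parallel gripper is mounted at the origin on the work surface. World frame = base frame: x ahead of the robot, y to its left, z up, the work surface at z = 0. Lengths are in m, angles in rad, forces in N, time in s.
With the tool pointing down it reaches from about 0.425 to 0.925 m from the base axis. Payload 6.8 kg.
Tool frame: the origin (TCP) lies midway between the tips of the shut fingers; the grasp point (between the pads) lies 19 mm behind it (r.grip_point_offset is the distance from the TCP to the grasp point, in m); z points along the fingers, y is the direction in which the jaws open and shut (so a half turn about z gives the same grasp; the last joint's range is limited). The gripper opens to 85 mm and grips with 20 to 120 N. Pads are 22 mm wide; open, the fingers measure 114 mm over their backs; the gripper's body (76 mm by 85 mm) begins 54 mm behind the grasp point. The pads swing forward as they close: fully open they stand 13 mm farther back than shut.
Start: joints at [-1.27, 0.477, 0.022, 1.555, -0.011, 1.109, -0.083], TCP at [0.268, 0.619, 0.231] pointing down, gripper open.
Joint ranges: [-2.96, 2.96], [-0.34, 2.1], [-1.41, 1.46], [0.24, 2.44], [-1.37, 4.51], [0.17, 1.92], [-2.96, 2.96]. Speed limits (rad/s): [2.39, 2.39, 3.14, 3.14, 3.14, 3.14, 3.14].

## Interface

Orientations are given as a rotation vector (axis times angle).
In Python, from bench import r, grab_frame, camera_params gives the robot as it stands.
- The arm moves only by the tool carry_out, never from a script. Its argument "motion" is text: rows parted by semicolons, each of 5 numbers parted by spaces: the closure, from 0 (fully open) to 1 (shut), then the shift along the tool's x, y, z in mm, then the turn about the tool's z in rad. In form: fingers dx dy dz twist; .... A call has exactly 8 rows; each row shifts and turns the commanded pose from where the row before left it, along the tool's axes as they then stand; what a row does not reach is not made up. A row lasts 1/8 s, in which the tool goes at most 62.5 mm and 10.7 degrees, less where a joint would pass 70% of its speed; a pose out of reach is approached as far as the arm can. A call with a gripper value outside its range is refused whole. The fingers move at their own pace and stop on an object; "newtons" is the grip in N (left out, the last holds). Time passes only in rows, so rows that do not move let the fingers close, or fill a call up. It gives the time, the measured TCP pose, the force and the opening at its end, in the units of the state.
- r.get_obs(): the state, without advancing time (a new reading comes with each control period).
- grab_frame(name): name is "scene" or "top" or "wrist"; returns the picture (480x640x3 uint8, red, green, blue); there is no depth.
- camera_params(name): a dict with "fx", "fy", "cx", "cy" (pixels), "eye" and "attitude" of the camera in the world. Camera axes: x right, y down, z forward; pixel columns grow to the right and rows downward; lengths in m; the calibration is good to about 2 mm. A picture is of the moment at which its call begins: read the wrist's pose just before it. camera_params takes no time and is no camera call; for the wrist camera it gives the pose at the moment of the call.
- r.hand_in(): hands the job in, once; it reports no verdict.
The state is a dict: "clock": time; "joints": joint angles; "qvel": joint speeds; "tau": joint torques, N m; "tcp_pos": TCP position; "orientation": TCP orientation; "contact_force": force on the tool from outside, world axes, zero at the start; "moment": the same for the moment, N m; "grip_width": finger opening in m.
Only numpy, scipy, OpenCV 4.12 (cv2) and the standard library are available. Lean on these libraries where they do the work, as an engineer would, in place of code of your own. Each camera call takes 0.05 s, during which the arm holds its last target.

## Task

Carry every slide tray that is on the bench onto the plate of the slide warmer with the cranked spatula, sliding its blade under each tray, so that the trays all stand flat and fully on the plate; keep them level and do not touch them with the gripper or the arm. Then hang the spatula by its eye on the stand's peg and let go, and last of all switch the warmer on by pushing its lever all the way over, away from the robot. Leave the other things on the bench where they are.

Things in the scene. Friction and masses are not known exactly. Their poses are not given: they have to be found in the camera images.
- warmer: slide warmer, white fixed box, x -110 to 110, y -270 to 212, 45 mm high. Its flat aluminium plate, 190 (x) x 400 (y) mm, is flush with the box's top and centred on the origin; rims 10 mm high border it at the back (+x) and both ends, the front (-x, to the robot) is open. Origin: on the bench below the plate's middle.
- plate_middle (a point): middle of the warmer's plate, on its surface, 45 mm above the bench; axes as warmer (x to the back, y along the plate)
- power (a joint): the warmer's switch lever, 60 mm long, on its right (-y) end on top, centred at x 0, y -237 mm of the warmer: about 0 (off, leaning to the warmer's -x, the robot) to 1.0 (on, leaning to the warmer's +x); it stays where left
- power_tip (a point): tip of the switch lever
- tray1: dull grey metal slide tray: flat plate 90 (x) x 98 (y) x 3 mm on two runners along x (8 wide, 10 high, 90 long, under its two long-way edges y = +-45), so under the plate is a tunnel 82 wide and 10 high, open at both x ends; top at 13 mm. Three glass slides fixed on top, long side along x. 120 g. Origin: centre of its underside, at the runners' feet. May be absent.
- tray2: dull grey metal slide tray: flat plate 90 (x) x 98 (y) x 3 mm on two runners along x (8 wide, 10 high, 90 long, under its two long-way edges y = +-45), so under the plate is a tunnel 82 wide and 10 high, open at both x ends; top at 13 mm. Three glass slides fixed on top, long side along x. 120 g. Origin: centre of its underside, at the runners' feet. May be absent.
- tray3: dull grey metal slide tray: flat plate 90 (x) x 98 (y) x 3 mm on two runners along x (8 wide, 10 high, 90 long, under its two long-way edges y = +-45), so under the plate is a tunnel 82 wide and 10 high, open at both x ends; top at 13 mm. Three glass slides fixed on top, long side along x. 120 g. Origin: centre of its underside, at the runners' feet. May be absent.
- spatula: cranked steel spatula, stands on its blade, 220 g. Blade x -50 to 60 (free edge), 60 wide, 2.5 thick. Riser at its back, x -56 to -50, 30 wide, 126 tall. From its top the handle runs forward over the blade, 118 up: eye (upright 7 mm rod loop, hole along y, 30 across, 44 overall, at x -20), then black grip bar, x 0 to 60, 16 thick (y), 25 tall. Origin: blade underside.
- spatula_grip (a point): middle of the black grip bar; spatula x 30, z 118 mm
- spatula_eye (a point): centre of the spatula's eye; spatula x -20, z 118 mm
- stand: retort stand fixed to the bench: base 120 x 140 x 14 mm, upright rod 14 mm thick, 287 tall, with a level steel peg of 10 mm diameter, 250 mm up, running along the stand's -x (to the robot) from the clamp at x -13 to -104 mm, its last 10 mm bent up by 6 mm. Origin: on the bench below the rod.
- peg_root (a point): peg's axis where it leaves the clamp, 250 mm up; axes as stand (the peg runs along -x)
- peg_tip (a point): end of the peg's axis, 104 mm out from the rod, 256 mm up
- reagent: brown bottle, 72 mm wide, 150 mm tall: a loose bystander, to be left where it stands. Origin: centre of its underside.
- beaker: glass beaker, 76 mm wide, 90 mm tall: a loose bystander, to be left where it stands. Origin: centre of its underside.
- tipbox: blue pipette-tip box, 85 x 120 x 55 mm: a loose bystander, to be left where it stands. Origin: centre of its underside.
Not all that is in view belongs to the job. Leave any orange or pink look-alike of the tray2 alone. There is more than one size of the spatula; the one meant has the size given above.

How it is judged:
By the outcome, as a careful person would: the job done as asked, in the order asked, and still so for the second after the job is handed in, with the robot touching nothing.
Of tray1, tray2, tray3 only 2 to 3 are there at a start; the rules pass over those that are not, and their reading is None.
At some moment in a run one of tray1, tray2, tray3 may be knocked a few centimetres aside while the robot is not near it.
It also fails if it takes over 210 s, if anything falls off the work surface, if the arm or the gripper's body presses on something with over 40 N, if the wrist force passes 120 N, or if a joint passes its speed limit or range.

## Working session

There is one attempt and no reset: what is moved stays moved. The work goes in short steps, Python scripts to look and compute and a tool call to move; the robot and the scene stay as the last step left them, time stands still between calls to the robot, and variables do not carry over. Pictures are saved under pics/ and viewed, and the job is handed in when it is done.

Besides the shell and the picture viewer there is one more tool, called after "Emit:" in YAML: its name, and indented under it one key for each argument. carry_out: Moves the arm, as the interface text tells. Its arguments: {"type":"object","properties":{"motion":{"type":"string"},"newtons":{"type":"number"}},"required":["motion"]}

```bash
ls; mkdir -p pics; python3 - <<'E'
from bench import r, grab_frame, camera_params
import cv2
print(r.get_obs())
for n in ["scene","top","wrist"]:
    p=camera_params(n);print(n,p)
    cv2.imwrite(f"pics/{n}0.png",grab_frame(n)[:,:,::-1])
E
```

```text
pics
{'clock': 0.0, 'joints': array([-1.27012065,  0.47784377,  0.02237244,  1.5564645 , -0.01149904,
        1.10926911, -0.08308367]), 'qvel': array([-6.70414729e-05, -1.54220036e-03, -6.34219048e-04,  2.64322053e-04,
        2.60777887e-03,  4.42186490e-04, -2.56720620e-04]), 'tau': array([-3.33329326e-04, -5.96457553e+01,  1.60777129e+00, -2.81191170e+01,
        1.23619032e-02,  9.45069100e-03, -2.67013078e-06]), 'tcp_pos': array([0.26810092, 0.61882868, 0.23029155]), 'orientation': array([-6.37582384e-01, -3.07598465e+00,  2.89414923e-03]), 'contact_force': array([ 1.31476362,  0.45403134, -0.40543025]), 'moment': array([ 0.04934983, -0.01525802, -0.01961985]), 'grip_width': 0.08540451979883344}
scene {'fx': 596.7077725973877, 'fy': 596.7077725973877, 'cx': 332.0612864588741, 'cy': 252.6369778343684, 'eye': array([ 1.48857968, -0.35539713,  1.06517615]), 'attitude': array([-1.95918216, -1.28120387,  0.63061516])}
top {'fx': 503.4938428557566, 'fy': 503.4938428557566, 'cx': 317.62054576229997, 'cy': 242.15430322326398, 'eye': array([0.17912674, 0.06539856, 1.67045348]), 'attitude': array([-2.15536214,  2.10850036, -0.22752314])}
wrist {'fx': 389.07183338775053, 'fy': 389.07183338775053, 'cx': 323.6483000164978, 'cy': 239.09925995606517, 'eye': array([0.19428665, 0.65061514, 0.37165818]), 'attitude': array([2.39420124, 1.57388807, 0.24955282])}
```

View pics/scene0.png

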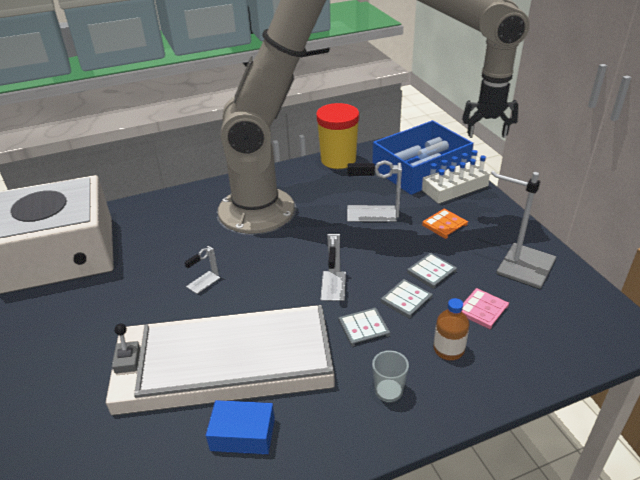

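View pics/top0.png

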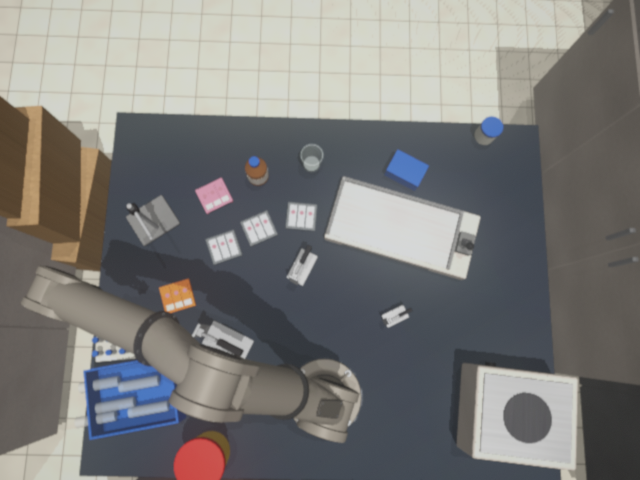

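View pics/wrist0.png

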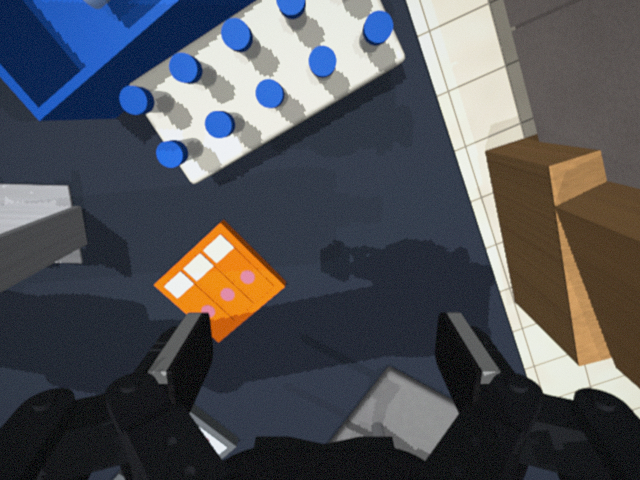

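```bash
cat > h.py <<'E'
import numpy as np, cv2
from scipy.spatial.transform import Rotation as R
from bench import r, grab_frame, camera_params
def ray(p,uv):
    uv=np.atleast_2d(uv).astype(float)
    d=np.c_[(uv[:,0]-p['cx'])/p['fx'],(uv[:,1]-p['cy'])/p['fy'],np.ones(len(uv))]
    return np.array(p['eye']),d@R.from_rotvec(p['attitude']).as_matrix().T
def onz(p,uv,z):
    e,d=ray(p,uv); t=(z-e[2])/d[:,2]; return e+d*t[:,None]
def proj(p,X):
    c=(np.atleast_2d(X)-p['eye'])@R.from_rotvec(p['attitude']).as_matrix()
    return np.c_[c[:,0]/c[:,2]*p['fx']+p['cx'],c[:,1]/c[:,2]*p['fy']+p['cy']]
def two(p1,u1,p2,u2):
    a,d=ray(p1,u1);b,e=ray(p2,u2);d=d[0];e=e[0]
    s=np.linalg.lstsq(np.c_[d,-e],b-a,rcond=None)[0]
    x,y=a+s[0]*d,b+s[1]*e
    return (x+y)/2,np.linalg.norm(x-y)
def crop(img,x0,y0,x1,y1,k,name):
    c=cv2.resize(img[y0:y1,x0:x1],None,fx=k,fy=k,interpolation=cv2.INTER_CUBIC)
    cv2.imwrite(name,c[:,:,::-1])
E
python3 - <<'E'
from h import *
im=cv2.imread('pics/top0.png')[:,:,::-1]
crop(im,190,180,340,380,3,'pics/ctop.png')
crop(im,320,170,490,340,4,'pics/ctop2.png')
crop(cv2.imread('pics/scene0.png')[:,:,::-1],160,150,500,380,2.3,'pics/cscene.png')
p=camera_params('top')
for n,uv,z in [('t1',(301,216),.013),('t2',(259,228),.013),('t3',(224,247),.013),('plate',(395,225),.045),('spL',(225,340),0),('spM',(302,266),0),('spS',(396,315),0),('stand',(153,220),0.014),('bottle',(257,172),.1),('beaker',(311,158),0.05)]:
    print(n,onz(p,uv,z)[0].round(3))
E
```

```text
t1 [0.587 0.088 0.013]
t2 [0.542 0.228 0.013]
t3 [0.474 0.342 0.013]
plate [ 0.556 -0.225  0.045]
spL [0.17  0.324 0.   ]
spM [0.418 0.081 0.   ]
spS [ 0.262 -0.233  0.   ]
stand [0.56  0.584 0.014]
bottle [0.709 0.234 0.1  ]
beaker [0.78  0.059 0.05 ]
```

View pics/ctop.png

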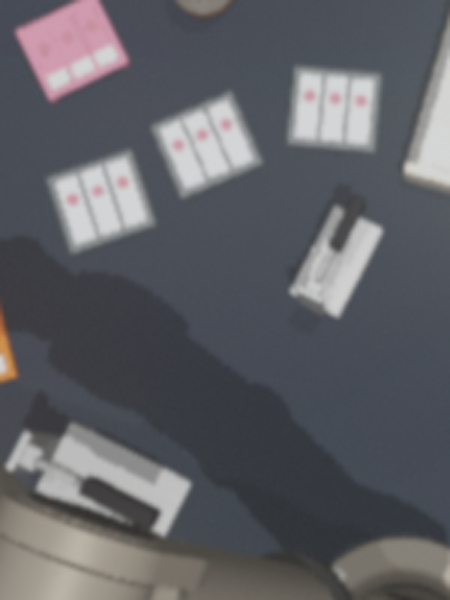

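View pics/ctop2.png

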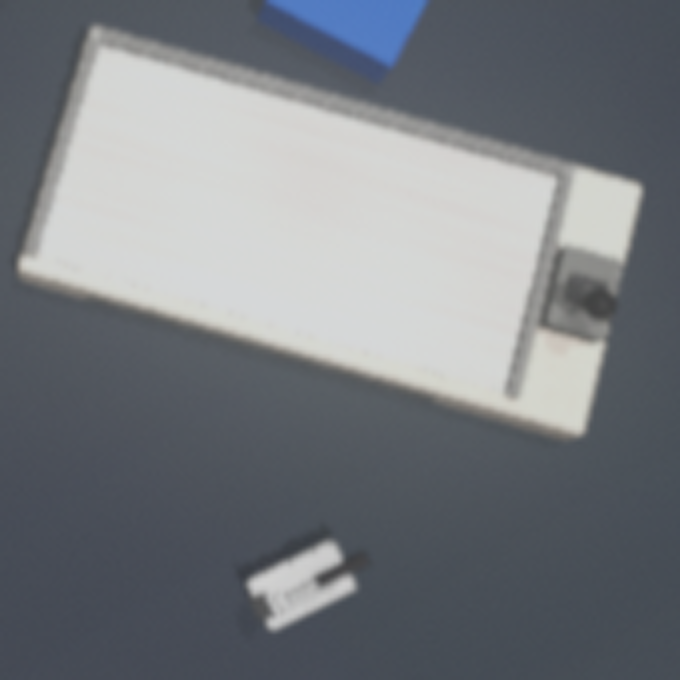

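View pics/cscene.png

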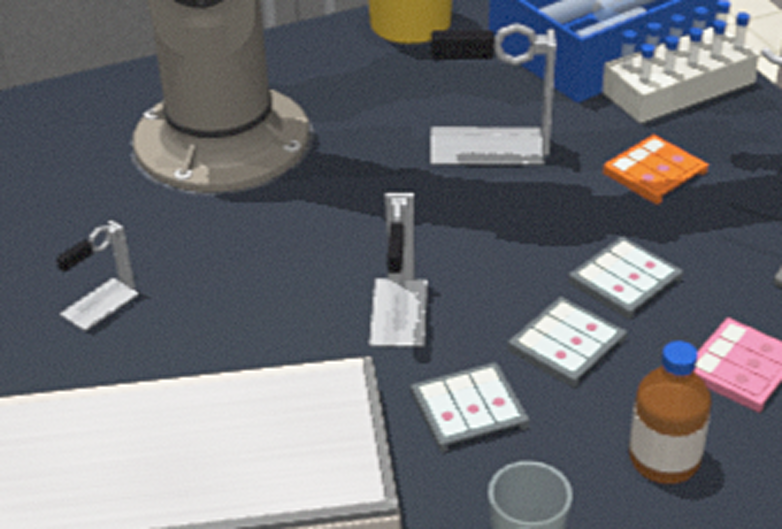

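```bash
python3 - <<'E'
from h import *
im=cv2.imread('pics/top0.png')[:,:,::-1]
p=camera_params('top')
g=cv2.cvtColor(im,cv2.COLOR_RGB2GRAY)
k=4
G=cv2.resize(g,None,fx=k,fy=k,interpolation=cv2.INTER_CUBIC)
m=(G>115).astype(np.uint8)
cs,_=cv2.findContours(m,cv2.RETR_EXTERNAL,cv2.CHAIN_APPROX_NONE)
for c in cs:
    u=(c[:,0,:]+.5)/k-.5
    ctr=u.mean(0)
    if not(200<ctr[0]<500 and 175<ctr[1]<340): continue
    if cv2.contourArea(c)<2000: continue
    z=.013 if ctr[1]<255 else .0025
    if ctr[0]>330 and ctr[1]<300: z=.045
    X=onz(p,u,z)[:,:2]*1000
    (c0,wh,a)=cv2.minAreaRect(X.astype(np.float32))
    print(ctr.round(),np.round(c0,1),np.round(wh,1),round(a,1), cv2.boxPoints((c0,wh,a)).round(0).tolist())
E
```

```text
[222. 339.] [174.1 333.7] [192.   81.5] 66.1 [[98.0, 263.0], [172.0, 229.0], [250.0, 405.0], [176.0, 438.0]]
[396. 316.] [ 259.5 -229.8] [48.8 84.2] 27.0 [[219.0, -203.0], [257.0, -278.0], [300.0, -256.0], [262.0, -181.0]]
[302. 265.] [416.1  80.6] [ 64.7 115.6] 63.5 [[350.0, 77.0], [453.0, 26.0], [482.0, 84.0], [379.0, 135.0]]
[223. 247.] [475.3 344.3] [90.4 98. ] 20.8 [[416.0, 374.0], [450.0, 282.0], [535.0, 315.0], [500.0, 406.0]]
[258. 228.] [542.5 230.2] [91.1 99.1] 25.5 [[480.0, 255.0], [523.0, 166.0], [605.0, 205.0], [562.0, 295.0]]
[301. 216.] [587.4  88.3] [99. 91.] 86.0 [[539.0, 42.0], [629.0, 36.0], [636.0, 134.0], [545.0, 141.0]]
[214. 195.] [652.1 386.8] [ 95.1 101.4] 28.6 [[586.0, 409.0], [635.0, 320.0], [718.0, 365.0], [670.0, 454.0]]
[410. 229.] [ 550.7 -250.4] [486.1 229.7] 74.8 [[376.0, -455.0], [598.0, -515.0], [725.0, -46.0], [504.0, 14.0]]
```

```bash
cat >> h.py <<'E'
def yawtool(o): 
    M=R.from_rotvec(o['orientation']).as_matrix(); return np.arctan2(M[1,0],M[0,0])
def plan(pos,yaw_deg):
    """total shift in tool axes (mm) from the pose now, and twist (rad); both at the present tool axes"""
    o=r.get_obs(); M=R.from_rotvec(o['orientation']).as_matrix()
    d=M.T@(np.array(pos)-o['tcp_pos'])*1000
    dy=np.deg2rad(yaw_deg)-yawtool(o); dy=(dy+np.pi)%(2*np.pi)-np.pi
    print('tcp',(o['tcp_pos']*1000).round(1),'yaw',np.rad2deg(yawtool(o)).round(2),'F',o['contact_force'].round(1),'w',round(o['grip_width']*1000,1),'t',round(o['clock'],2),'tilt',np.rad2deg(np.arccos(-M[2,2])).round(2))
    c,s=np.cos(-dy),np.sin(-dy)
    print('shift first:',d.round(1),'twist',round(-dy,4),' | after twist axes:',np.round([c*d[0]+s*d[1],-s*d[0]+c*d[1],d[2]],1))
    # rows where shift is equal-in-world while twisting
    return d,-dy
E
python3 - <<'E'
from h import *
p=camera_params('wrist')
print(onz(p,(p['cx'],p['cy']),0))
plan([.442,.068,.30],153.5)
E
```

```text
[[0.30607041 0.60177015 0.        ]]
tcp [268.1 619.  230.5] yaw 156.58 F [-0.  -0.5  0.1] w 85.2 t 0.15 tilt 0.08
shift first: [-378.5 -436.6  -68.8] twist 0.0538  | after twist axes: [-401.4 -415.6  -68.8]
```

Emit:
carry_out:
  motion: "0 -38 -43 -9 0.0067; 0 -38 -43 -9 0.0067; 0 -38 -43 -9 0.0067; 0 -38 -43 -9 0.0067; 0 -38 -43 -9 0.0067; 0 -38 -43 -9 0.0067; 0 -38 -43 -9 0.0067; 0 -38 -43 -9 0.0067"

```text
clock: 1.15
tcp_pos: [0.4004, 0.1777, 0.3036]
orientation: [0.72, 3.058, 0.001]
contact_force: [1.4, 0.3, 0.8]
grip_width: 0.085
```

```bash
python3 - <<'E'
from h import *
plan([.43,.075,.30],153.5)
print(r.get_obs()['joints'].round(2))
E
```

```text
tcp [400.4 177.7 303.6] yaw 153.49 F [1.4 0.3 0.8] w 85.0 t 1.15 tilt 0.02
shift first: [-72.4 -78.7   3.6] twist -0.0002  | after twist axes: [-72.4 -78.7   3.6]
[-0.81 -0.01  0.25  2.01  0.    1.14  0.55]
```

Emit:
carry_out:
  motion: "0 -24 -26 0 0; 0 -24 -26 0 0; 0 -24 -26 0 0; 0 0 0 0 0; 0 0 0 0 0; 0 0 0 0 0; 0 0 0 0 0; 0 0 0 0 0"

```text
clock: 2.15
tcp_pos: [0.4298, 0.0782, 0.3033]
orientation: [-0.719, -3.058, 0.0]
contact_force: [-0.2, 0.7, -0.2]
grip_width: 0.0855
```

```bash
python3 - <<'E'
from h import *
plan([.442,.068,.30],153.5)
p=camera_params('wrist')
im=grab_frame('wrist'); cv2.imwrite('pics/w1.png',im[:,:,::-1])
np.save('w1p.npy',p,allow_pickle=True)
print(r.get_obs()['joints'].round(2))
E
```

```text
tcp [429.8  78.2 303.3] yaw 153.55 F [-0.2  0.7 -0.2] w 85.5 t 2.15 tilt 0.0
shift first: [-15.5  -3.7   3.3] twist 0.0009  | after twist axes: [-15.5  -3.7   3.3]
[-0.69 -0.01  0.37  2.02  0.01  1.14  0.78]
```

View pics/w1.png

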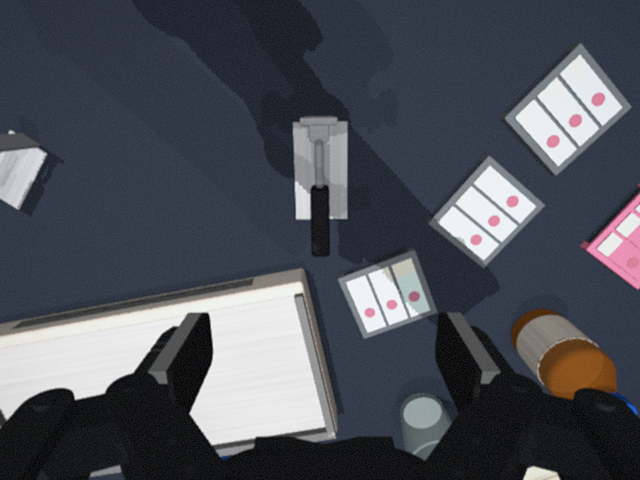

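```bash
cat > meas.py <<'E'
from h import *
def quads(im,p,mask,z,amin=300,k=3,box=None):
    M=cv2.resize(mask.astype(np.uint8)*255,None,fx=k,fy=k,interpolation=cv2.INTER_LINEAR)
    cs,_=cv2.findContours((M>127).astype(np.uint8),cv2.RETR_EXTERNAL,cv2.CHAIN_APPROX_NONE)
    out=[]
    for c in cs:
        if cv2.contourArea(c)<amin*k*k: continue
        u=(c[:,0,:]+.5)/k-.5
        X=onz(p,u,z)[:,:2]*1000
        c0,wh,a=cv2.minAreaRect(X.astype(np.float32))
        out.append((u.mean(0).round(),np.round(c0,1),np.round(wh,1),round(a,1)))
    return out
E
python3 - <<'E'
from meas import *
im=cv2.imread('pics/w1.png')[:,:,::-1]; p=np.load('w1p.npy',allow_pickle=True).item()
g=cv2.cvtColor(im,cv2.COLOR_RGB2GRAY)
m=g>85
for q in quads(im,p,m,.013): print('13mm',*q)
b=g>75; b[:, :285]=0; b[:,355:]=0; b[230:]=0; b[:110]=0
for q in quads(im,p,b,.0025): print('blade',*q)
hsv=cv2.cvtColor(im,cv2.COLOR_RGB2HSV)
k=(g<32); k[:180]=0;k[262:]=0;k[:,:300]=0;k[:,340:]=0
for q in quads(im,p,k,.1305): print('grip',*q)
print(g[220,295:345])
crop(im,280,100,440,340,2.5,'pics/w1c.png')
E
```

```text
13mm [541. 474.] [945.7 177.1] [55.8 26. ] 63.6
13mm [423. 426.] [794.8  56.7] [ 62.3 108.6] 74.3
13mm [578. 372.] [796.6 266.4] [66.7 60.8] 76.2
13mm [551. 344.] [739.6 247.3] [92.  85.5] 17.7
13mm [181. 359.] [ 572.3 -238.7] [450.9 263.3] 74.7
13mm [387. 294.] [584.7  88.1] [98.4 92.1] 86.2
13mm [622. 243.] [645.7 347. ] [ 66.7 122.8] 77.8
13mm [486. 212.] [539.5 230.5] [91.7 98.3] 25.4
13mm [ 18. 173.] [ 261.9 -220.1] [43.3 80.4] 27.5
13mm [320. 173.] [410.6  82.7] [ 60.4 113.5] 64.7
13mm [569. 110.] [472.7 343.4] [91.2 99. ] 21.0
blade [320. 173.] [412.   81.9] [ 61.9 117.4] 64.7
grip [320. 224.] [434.8  71.2] [15.7 61.6] 65.4
[56 66 77 68 77 75 74 73 76 76 72 72 78 81 75 50 29 14 22 28 30 32 25 19
 28 32 27 23 29 28 24 15 16 16 33 53 58 55 55 57 57 43 40 35 37 37 33 41
 44 35]
```

View pics/w1c.png

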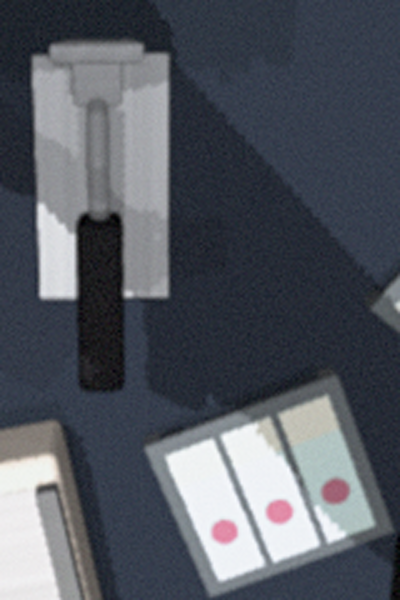

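```bash
python3 - <<'E'
from h import *
plan([.4365,.0703,.097],154.7)
E
```

```text
tcp [429.8  78.1 303.3] yaw 153.54 F [-1.   0.5 -0.2] w 85.6 t 2.2 tilt 0.0
shift first: [ -9.5  -4.  206.3] twist -0.0202  | after twist axes: [ -9.4  -4.2 206.3]
```

Emit:
carry_out:
  motion: "0 -5 -2 20 -0.02; 0 -4.5 -2 40 0; 0 0 0 40 0; 0 0 0 40 0; 0 0 0 36 0; 0 0 0 20 0; 0 0 0 10 0; 0 0 0 0 0"

```text
clock: 3.2
tcp_pos: [0.4366, 0.0701, 0.0971]
orientation: [-0.689, -3.064, 0.001]
contact_force: [0.2, -0.7, 0.7]
grip_width: 0.0855
```

```bash
python3 - <<'E'
from h import *
plan([.4365,.0703,.097],154.7)
im=grab_frame('wrist'); cv2.imwrite('pics/w2.png',im[:,:,::-1])
E
```

```text
tcp [436.6  70.1  97.1] yaw 154.65 F [ 0.2 -0.7  0.7] w 85.5 t 3.2 tilt 0.04
shift first: [0.2 0.2 0.1] twist -0.0008  | after twist axes: [0.2 0.2 0.1]
```

View pics/w2.png

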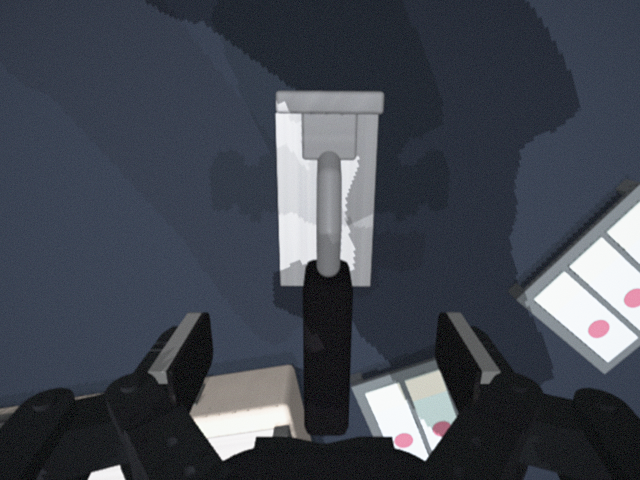

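Emit:
carry_out:
  motion: "0.4 0 0 0 0; 0.8 0 0 0 0; 1 0 0 0 0; 1 0 0 0 0; 1 0 0 0 0; 1 0 0 0 0; 1 0 0 0 0; 1 0 0 0 0"
  newtons: 100

```text
clock: 4.25
tcp_pos: [0.437, 0.0703, 0.0976]
orientation: [0.689, 3.065, 0.001]
contact_force: [-0.8, 1.3, 6.0]
grip_width: 0.0149
```

```bash
python3 - <<'E'
from h import *
plan([.4365,.0703,.097],154.7)
im=grab_frame('wrist'); cv2.imwrite('pics/w3.png',im[:,:,::-1])
E
```

```text
tcp [437.   70.3  97.6] yaw 154.65 F [-0.8  1.3  6. ] w 14.9 t 4.25 tilt 0.04
shift first: [ 0.5 -0.2  0.6] twist -0.0008  | after twist axes: [ 0.5 -0.2  0.6]
```

View pics/w3.png

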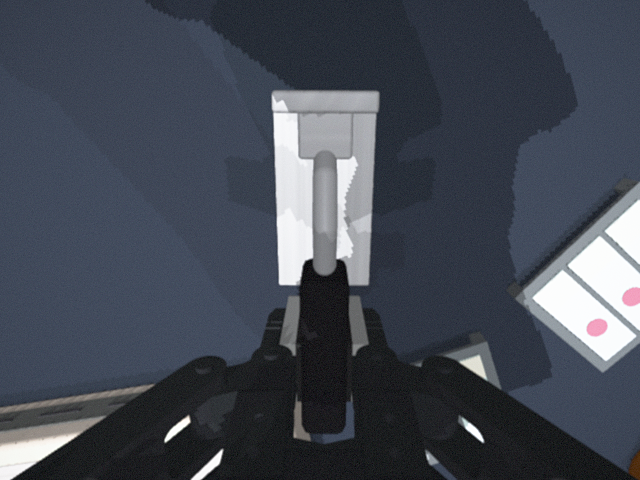

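```bash
python3 - <<'E'
from h import *
o=r.get_obs();p=camera_params('wrist')
M=R.from_rotvec(o['orientation']).as_matrix()
for uv,z in [((279,285),.0025),((369,286),.0025),((272,92),.126),((379,92),.126),((272,112),.126),((379,112),.126),((302,432),.1305),((346,432),.1305),((304,262),.1305),((346,262),.1305)]:
    print(uv,(M.T@(onz(p,uv,z)[0]-o['tcp_pos'])*1000).round(1))
E
```

```text
(279, 285) [-29.4 -30.1  95.1]
(369, 286) [-30.1  29.8  95.2]
(272, 92) [ 85.3 -14.5 -28.4]
(379, 92) [ 85.4  14.5 -28.4]
(272, 112) [ 80.2 -14.7 -28.4]
(379, 112) [ 80.2  14.8 -28.4]
(302, 432) [-26.3  -8.  -32.9]
(346, 432) [-26.3   7.4 -32.9]
(304, 262) [ 37.6  -6.3 -32.9]
(346, 262) [ 37.6   6.2 -32.9]
```

```bash
python3 - <<'E'
from h import *
p=camera_params('top')
c=lambda x,y:((x+.5)/4-.5+320,(y+.5)/4-.5+170)
for n,uv,z,w in [('FL',c(20,258),.045,(-110,212)),('FR',c(582,425),.045,(-110,-270)),('BR',c(641,187),.045,(110,-270)),('BL',c(93,27),.055,(110,212)),('rimBRin',c(557,180),.045,(95,-200)),('rimFR',c(512,398),.05,(-95,-200)),('tip',c(602,302),.1,(0,0))]:
    print(n,np.round(uv,1),(onz(p,uv,z)[0]*1000).round(1),w)
A=[];B=[]
pts=[('FL',c(20,258),.045,(-110,212)),('FR',c(582,425),.045,(-110,-270)),('BR',c(641,187),.045,(110,-270)),('BL',c(93,27),.055,(110,212))]
X=np.array([onz(p,q[1],q[2])[0][:2]*1000 for q in pts]);W=np.array([q[3] for q in pts],float)
Xc=X-X.mean(0);Wc=W-W.mean(0);H=Wc.T@Xc
a=np.arctan2(H[0,1]-H[1,0],H[0,0]+H[1,1]);Rm=np.array([[np.cos(a),-np.sin(a)],[np.sin(a),np.cos(a)]])
t=X.mean(0)-Rm@W.mean(0)
print('yaw',np.rad2deg(a),'origin',t,'res',(W@Rm.T+t-X).round(1).tolist())
E
```

```text
FL [324.6 234.1] [519.4   8.4  45. ] (-110, 212)
FR [465.1 275.9] [ 391.3 -453.6   45. ] (-110, -270)
BR [479.9 216.4] [ 593.  -510.6   45. ] (110, -270)
BL [342.9 176.4] [716.7 -49.1  55. ] (110, 212)
rimBRin [458.9 214.6] [ 597.2 -440.    45. ] (95, -200)
rimFR [447.6 269.1] [ 411.6 -395.3   50. ] (-95, -200)
tip [470.1 245.1] [ 483.5 -455.7  100. ] (0, 0)
yaw -15.37834529084222 origin [ 562.79052211 -223.2810943 ] res [[-6.4, 1.9], [-6.2, -0.8], [4.3, -2.2], [8.3, 1.1]]
```

```bash
python3 - <<'E'
from h import *
im=cv2.imread('pics/w1.png')[:,:,::-1]
crop(im,0,250,350,450,2.28,'pics/w1w.png')
im=cv2.imread('pics/top0.png')[:,:,::-1]
crop(im,315,165,395,265,6,'pics/t1w.png')
E
```

```text
(no output)
```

View pics/w1w.png

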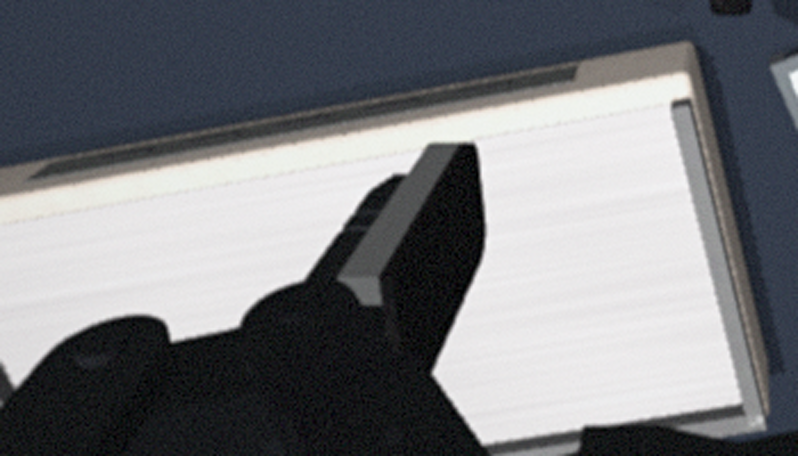

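View pics/t1w.png

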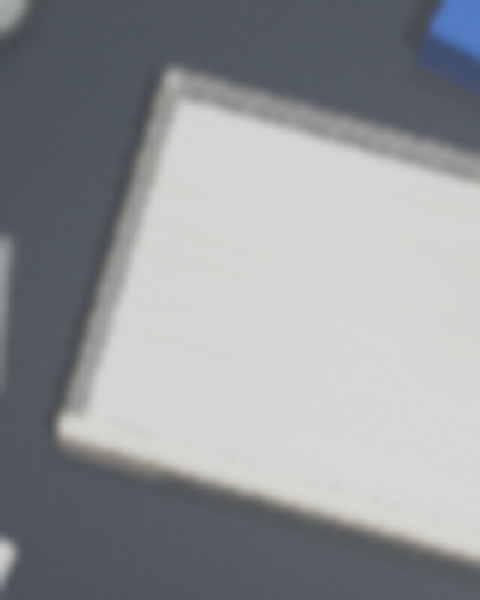

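```bash
python3 - <<'E'
from h import *
pt=camera_params('top'); pw=np.load('w1p.npy',allow_pickle=True).item()
c6=lambda x,y:((x+.5)/6-.5+315,(y+.5)/6-.5+165)
c4=lambda x,y:((x+.5)/4-.5+320,(y+.5)/4-.5+170)
cw=lambda x,y:((x+.5)/2.28-.5,(y+.5)/2.28-.5+250)
def fit(p,pts):
    X=np.array([onz(p,q[0],q[1])[0][:2]*1000 for q in pts]);W=np.array([q[2] for q in pts],float)
    Xc=X-X.mean(0);Wc=W-W.mean(0);H=Wc.T@Xc
    a=np.arctan2(H[0,1]-H[1,0],H[0,0]+H[1,1]);Rm=np.array([[np.cos(a),-np.sin(a)],[np.sin(a),np.cos(a)]])
    t=X.mean(0)-Rm@W.mean(0)
    print('yaw',np.rad2deg(a).round(2),'origin',t.round(1),'res',((X-t)@Rm-W).round(1).tolist())
fit(pt,[(c6(60,440),.045,(-110,212)),(c6(182,98),.045,(95,200)),(c6(168,72),.055,(110,212)),(c4(641,187),.045,(110,-270)),(c4(557,180),.045,(95,-200)),(c4(583,435),.045,(-110,-270))])
fit(pw,[(cw(690,74),.045,(-110,212)),(cw(690,42),.0,(-110,212)),(cw(672,108),.045,(-95,200)),(cw(765,425),.055,(110,212))])
e=onz(pw,[cw(0,195),cw(690,74)],.045); print(e, np.rad2deg(np.arctan2(*(e[1]-e[0])[:2])))
E
```

```text
yaw -15.11 origin [ 557.8 -223.3] res [[0.2, -1.7], [3.0, -1.2], [-3.0, -1.7], [-1.2, 1.8], [-0.5, 1.1], [1.5, 1.6]]
yaw -15.53 origin [ 557.4 -223.1] res [[1.5, 1.1], [2.6, -1.5], [2.9, 0.5], [-7.1, -0.2]]
[[ 0.4122165  -0.33886665  0.045     ]
 [ 0.50990792  0.01128263  0.045     ]] 15.589066370983295
```

Emit:
carry_out:
  motion: "1 0 0 -10 0; 1 0 0 -15 0; 1 0 0 -15 -0.08; 1 0 0 0 -0.1; 1 0 0 0 -0.1; 1 0 0 0 -0.094; 1 0 0 0 0; 1 0 0 0 0"

```text
clock: 5.3
tcp_pos: [0.4367, 0.07, 0.1377]
orientation: [0.111, 3.139, 0.0]
contact_force: [-0.4, -0.2, -3.4]
grip_width: 0.0146
```

```bash
cat > tgt.py <<'E'
from h import *
def tcp_for(C,yaw,off,z):
    a=np.deg2rad(yaw); return [(C[0]+off*np.cos(a))/1000,(C[1]+off*np.sin(a))/1000,z/1000]
WO=np.array([557.6,-223.2]);WY=-15.3
def slot(y,x=0):
    a=np.deg2rad(WY); return WO+[x*np.cos(a)-y*np.sin(a),x*np.sin(a)+y*np.cos(a)]
E
python3 - <<'E'
from tgt import *
plan(tcp_for((585.5,88.2),-3.9,-90,137.6),176.1)
im=grab_frame('wrist'); cv2.imwrite('pics/w4.png',im[:,:,::-1])
im=grab_frame('scene'); crop(im,280,150,480,350,3,'pics/s4.png')
E
```

```text
tcp [436.7  70.  137.7] yaw 175.97 F [-0.4 -0.2 -3.4] w 14.6 t 5.3 tilt 0.03
shift first: [-57.1  28.4   0.1] twist -0.0023  | after twist axes: [-57.2  28.3   0.1]
```

View pics/s4.png

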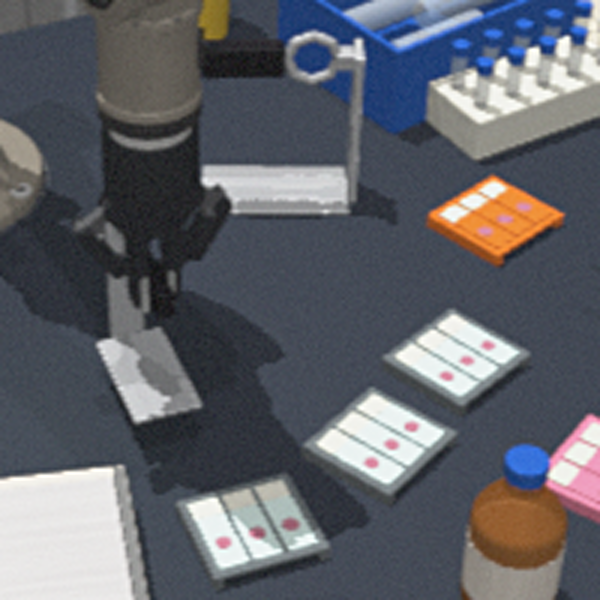

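View pics/w4.png

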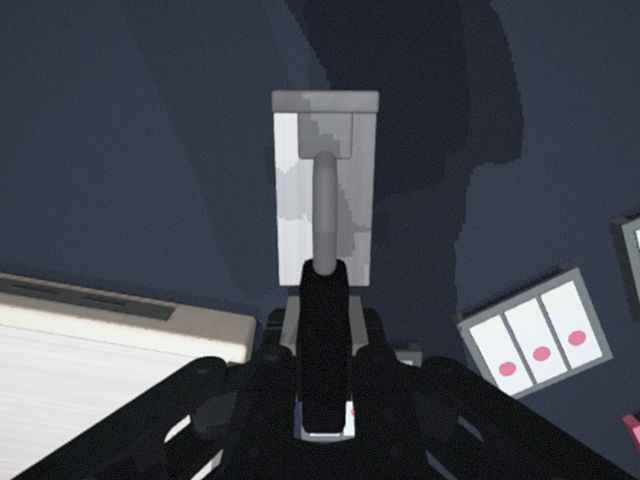

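Emit:
carry_out:
  motion: "1 -8 4 0 -0.002; 1 -16 8 0 0; 1 -18 9 0 0; 1 -15 7.3 5 0; 1 0 0 14 0; 1 0 0 12 0; 1 0 0 5.7 0; 1 0 0 0 0"

```text
clock: 6.4
tcp_pos: [0.4946, 0.0941, 0.1]
orientation: [-0.105, -3.138, 0.001]
contact_force: [0.3, 0.2, -2.3]
grip_width: 0.0146
```

```bash
python3 - <<'E'
from tgt import *
im=grab_frame('scene'); crop(im,290,220,440,350,5,'pics/s5.png')
plan(tcp_for((585.5,88.2),-3.9,-90,101),176.1)
plan(tcp_for((585.5,88.2),-3.9,26,101),176.1)
E
```

```text
tcp [495.1  94.2 100.5] yaw 176.18 F [-0.   0.2 -2.1] w 14.8 t 6.45 tilt 0.03
shift first: [-0.6  0.1 -0.5] twist 0.0014  | after twist axes: [-0.6  0.1 -0.5]
tcp [495.1  94.2 100.5] yaw 176.18 F [-0.   0.2 -2.1] w 14.8 t 6.45 tilt 0.03
shift first: [-116.6   -0.    -0.6] twist 0.0014  | after twist axes: [-1.166e+02  1.000e-01 -6.000e-01]
```

View pics/s5.png

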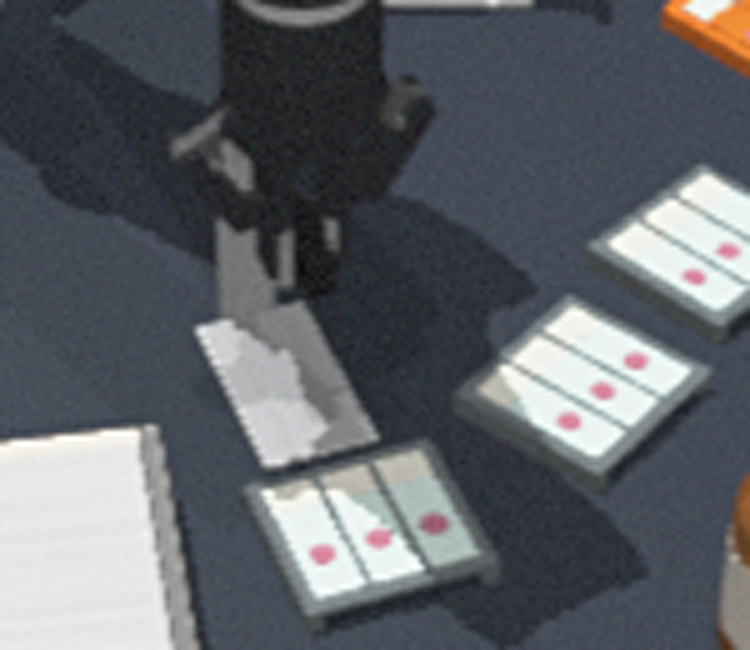

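Emit:
carry_out:
  motion: "1 -8 0 0 0; 1 -17 0 0 0; 1 -22 0 0 0; 1 -22 0 0 0; 1 -22 0 0 0; 1 -16 0 0 0; 1 -9 0 0 0; 1 0 0 0 0"

```text
clock: 7.45
tcp_pos: [0.6117, 0.0867, 0.1007]
orientation: [0.105, 3.139, 0.0]
contact_force: [-0.8, -0.3, -1.3]
grip_width: 0.0145
```

```bash
python3 - <<'E'
from tgt import *
plan(tcp_for((585.5,88.2),-3.9,26,101),176.1)
im=grab_frame('wrist'); cv2.imwrite('pics/w6.png',im[:,:,::-1])
im=grab_frame('scene'); crop(im,290,220,440,350,5,'pics/s6.png')
E
```

```text
tcp [611.7  86.7 100.7] yaw 176.18 F [-0.8 -0.3 -1.3] w 14.5 t 7.45 tilt 0.03
shift first: [ 0.2 -0.3 -0.3] twist 0.0014  | after twist axes: [ 0.2 -0.3 -0.3]
```

View pics/s6.png

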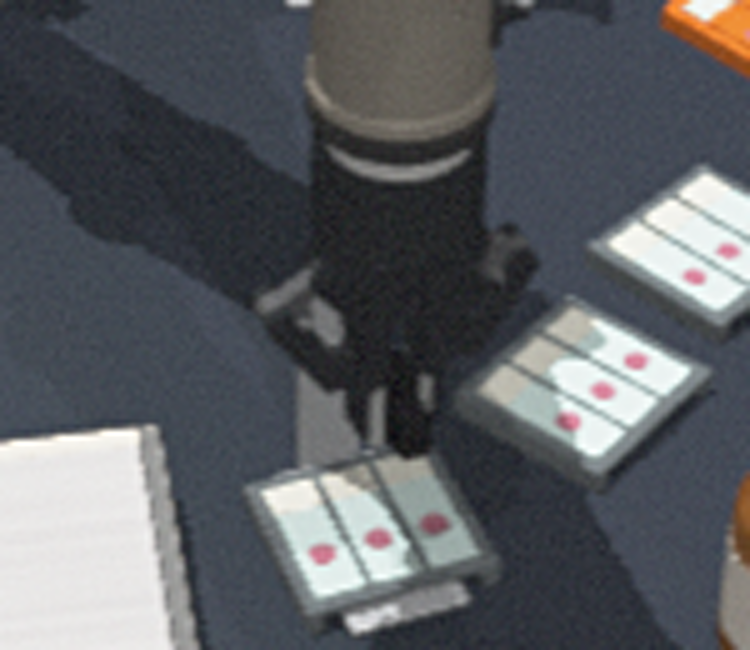

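View pics/w6.png

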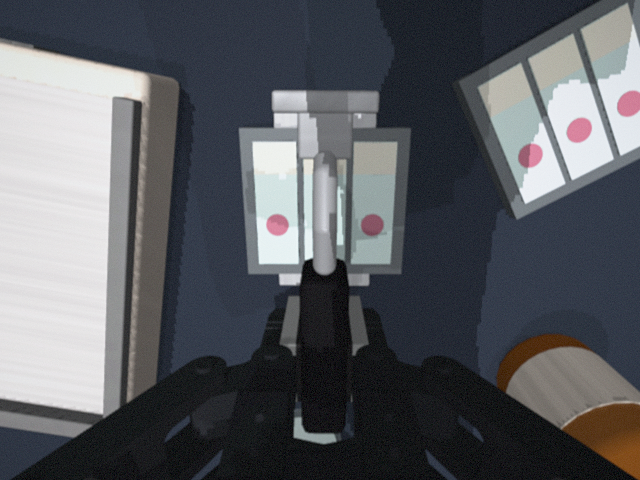

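Emit:
carry_out:
  motion: "1 0 0 -3 0; 1 0 0 -5 0; 1 0 0 -9 0; 1 0 0 -13 0; 1 0 0 -16 0; 1 0 0 -16 0; 1 0 0 -14 0; 1 0 0 -8 0"

```text
clock: 8.55
tcp_pos: [0.6115, 0.0868, 0.1859]
orientation: [0.104, 3.139, 0.001]
contact_force: [0.1, -1.2, -3.6]
grip_width: 0.0149
```

```bash
python3 - <<'E'
from tgt import *
plan(tcp_for(slot(-122),WY,26,185),180+WY)
im=grab_frame('wrist'); cv2.imwrite('pics/w7.png',im[:,:,::-1])
im=grab_frame('scene'); crop(im,290,220,440,350,5,'pics/s7.png')
E
```

```text
tcp [611.5  86.8 185.9] yaw 176.19 F [ 0.1 -1.2 -3.6] w 14.9 t 8.55 tilt 0.07
shift first: [  32.1 -437.7    0.7] twist 0.2006  | after twist axes: [ -55.8 -435.3    0.7]
```

View pics/w7.png

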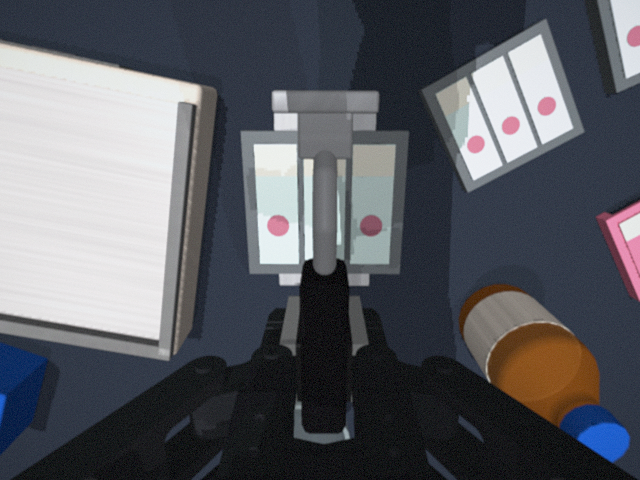

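View pics/s7.png

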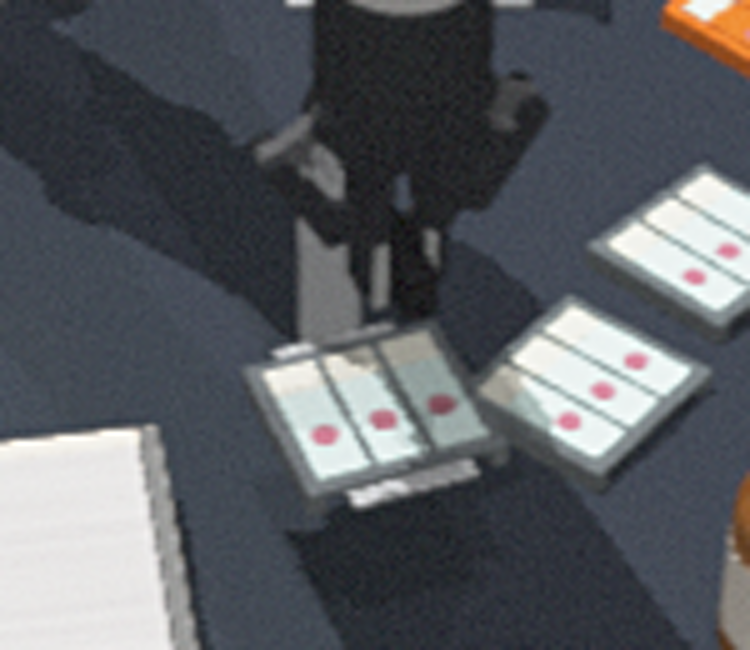

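Emit:
carry_out:
  motion: "1 1 -8 0 0; 1 2 -18 0 0.02; 1 2 -28 0 0.03; 1 0 -34 0 0.03; 1 -2 -34 0 0.03; 1 -3 -34 0 0.03; 1 -3 -34 0 0.03; 1 -4 -34 0 0.03"

```text
clock: 9.65
tcp_pos: [0.5825, -0.1399, 0.1845]
orientation: [-0.424, -3.112, 0.001]
contact_force: [-0.3, -0.2, -3.0]
grip_width: 0.0147
```

```bash
python3 - <<'E'
from tgt import *
plan(tcp_for(slot(-122),WY,26,185),180+WY)
E
```

```text
tcp [ 582.5 -139.9  184.5] yaw 164.47 F [-0.3 -0.2 -3. ] w 14.7 t 9.65 tilt 0.05
shift first: [ -24.8 -208.8   -0.3] twist -0.004  | after twist axes: [ -23.9 -208.9   -0.3]
```

Emit:
carry_out:
  motion: "1 -3 -33 0 0; 1 -4 -33 0 0; 1 -4 -33 0 0; 1 -4 -33 0 0; 1 -4 -30 0 0; 1 -3 -24 0 0; 1 -2 -15 0 0; 1 0 -7 0 0"

```text
clock: 10.65
tcp_pos: [0.5512, -0.3449, 0.1845]
orientation: [-0.421, -3.113, 0.0]
contact_force: [0.4, -0.3, -2.2]
grip_width: 0.0148
```

```bash
python3 - <<'E'
from tgt import *
plan(tcp_for(slot(-122),WY,26,185),180+WY)
im=grab_frame('wrist'); cv2.imwrite('pics/w8.png',im[:,:,::-1])
im=grab_frame('scene'); crop(im,90,220,350,430,3,'pics/s8.png')
E
```

```text
tcp [ 551.2 -344.9  184.5] yaw 164.59 F [ 0.4 -0.3 -2.2] w 14.8 t 10.65 tilt 0.03
shift first: [-0.1 -3.  -0.5] twist -0.0019  | after twist axes: [-0.1 -3.  -0.5]
```

View pics/w8.png

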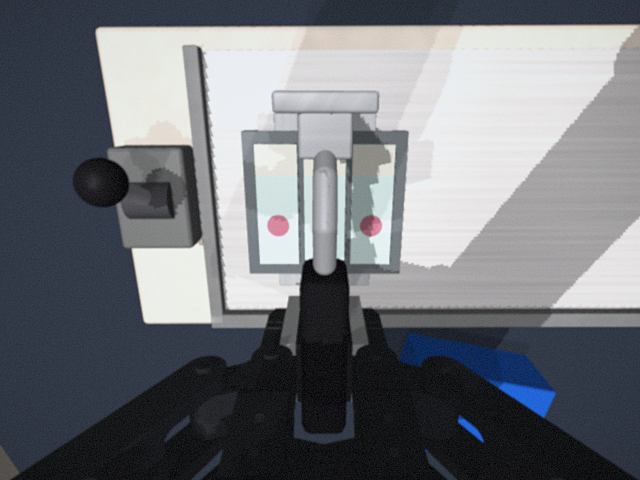

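View pics/s8.png

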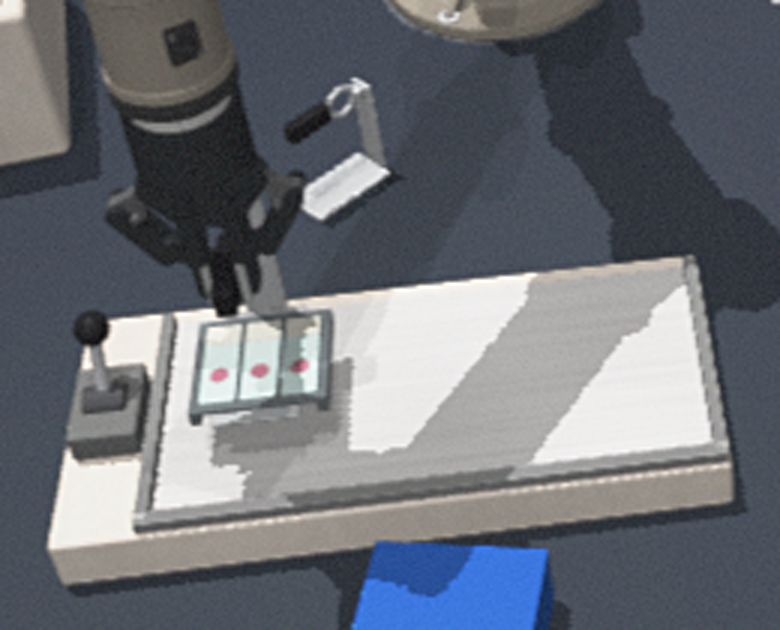

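Emit:
carry_out:
  motion: "1 0 0 4 0; 1 0 0 8 0; 1 0 0 8 0; 1 0 0 6 0; 1 0 0 5 0; 1 0 0 4 0; 1 0 0 2.5 0; 1 0 0 0.5 0"

```text
clock: 11.75
tcp_pos: [0.5524, -0.3433, 0.1466]
orientation: [0.417, 3.114, -0.0]
contact_force: [0.4, -0.3, -2.6]
grip_width: 0.0148
```

```bash
python3 - <<'E'
from tgt import *
plan(tcp_for(slot(-122),WY,-100,146),180+WY)
im=grab_frame('wrist'); cv2.imwrite('pics/w9.png',im[:,:,::-1])
im=grab_frame('scene'); crop(im,90,220,350,430,3,'pics/s9.png')
E
```

```text
tcp [ 552.4 -343.3  146.6] yaw 164.73 F [ 0.4 -0.3 -2.6] w 14.8 t 11.75 tilt 0.01
shift first: [126.7  -4.7   0.6] twist 0.0006  | after twist axes: [126.7  -4.8   0.6]
```

View pics/s9.png

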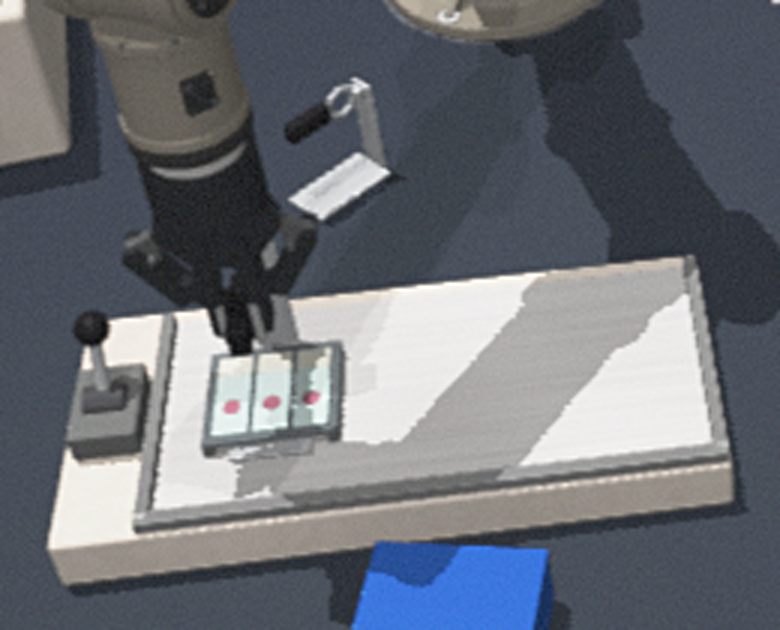

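Emit:
carry_out:
  motion: "1 6 0 0 0; 1 14 0 0 0; 1 20 0 0 0; 1 22 0 0 0; 1 22 0 0 0; 1 20 0 0 0; 1 14 0 0 0; 1 7 0 0 0"

```text
clock: 12.85
tcp_pos: [0.4308, -0.3101, 0.1468]
orientation: [0.418, 3.114, 0.0]
contact_force: [-0.2, -0.5, -1.5]
grip_width: 0.0151
```

```bash
python3 - <<'E'
from tgt import *
plan(tcp_for(slot(-122),WY,-100,146),180+WY)
im=grab_frame('wrist'); cv2.imwrite('pics/w10.png',im[:,:,::-1])
im=grab_frame('scene'); cv2.imwrite('pics/s10.png',im[:,:,::-1])
E
```

```text
tcp [ 430.8 -310.1  146.8] yaw 164.71 F [-0.2 -0.5 -1.5] w 15.1 t 12.85 tilt 0.02
shift first: [ 0.6 -4.7  0.8] twist 0.0002  | after twist axes: [ 0.6 -4.7  0.8]
```

View pics/s10.png

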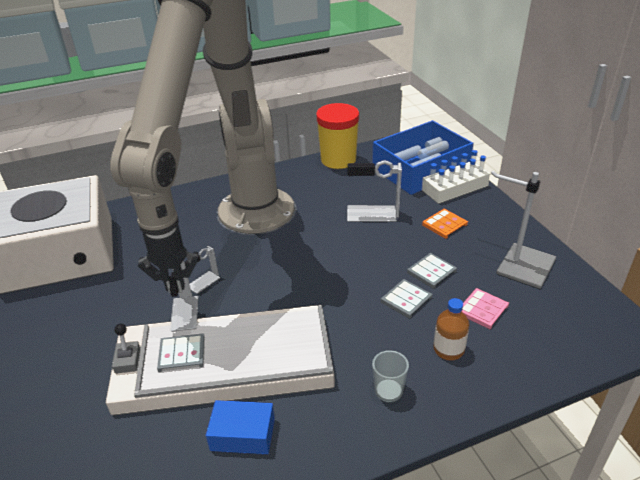

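```bash
cat > topm.py <<'E'
from meas import *
import sys
im=grab_frame('top');cv2.imwrite(f'pics/top_{sys.argv[1]}.png',im[:,:,::-1])
p=camera_params('top');g=cv2.cvtColor(im,cv2.COLOR_RGB2GRAY)
G=cv2.resize(g,None,fx=4,fy=4,interpolation=cv2.INTER_CUBIC)
cs,_=cv2.findContours((G>115).astype(np.uint8),cv2.RETR_EXTERNAL,cv2.CHAIN_APPROX_NONE)
for c in cs:
    if cv2.contourArea(c)<5000: continue
    u=(c[:,0,:]+.5)/4-.5
    X=onz(p,u,.013)[:,:2]*1000;c0,wh,a=cv2.minAreaRect(X.astype(np.float32))
    if 80<min(wh) and max(wh)<115: print(u.mean(0).round(),np.round(c0,1),np.round(wh,1),round(a,1))
E
python3 topm.py a; python3 - <<'E'
from tgt import *
plan(tcp_for((540.5,230.4),25.4,-90,190),205.4)
print(r.get_obs()['joints'].round(2))
E
```

```text
[177. 296.] [307.9 486.7] [ 92.7 100.3] 18.3
[223. 247.] [475.3 344.4] [90.4 97.7] 20.8
[258. 228.] [542.6 230.3] [90.9 98.6] 25.5
[214. 195.] [652.3 386.7] [ 95.1 101.5] 28.7
tcp [ 432.  -310.4  146.8] yaw 164.74 F [ 1.  -0.8 -2. ] w 14.5 t 13.0 tilt 0.04
shift first: [105.9 491.6 -43.3] twist -0.7097  | after twist axes: [-240.   442.   -43.3]
[ 0.14  0.37  0.45  2.   -0.22  0.82  2.02]
```

Emit:
carry_out:
  motion: "1 0 0 -20 0; 1 4 20 -23 0; 1 10 45 0 0; 1 10 48 0 0; 1 10 48 0 0; 1 10 48 0 0; 1 10 48 0 0; 1 10 48 0 0"

```text
clock: 14.0
tcp_pos: [0.4512, 0.0026, 0.19]
orientation: [0.417, 3.112, 0.0]
contact_force: [1.2, 0.6, -1.5]
grip_width: 0.0146
```

Emit:
carry_out:
  motion: "1 10 45 0 0; 1 10 45 0 0; 1 9 40 0 0; 1 4 25 0 -0.1; 1 0 0 0 -0.15; 1 0 0 0 -0.15; 1 0 0 0 -0.15; 1 0 0 0 -0.15"

```text
clock: 15.0
tcp_pos: [0.46, 0.1595, 0.1896]
orientation: [-0.684, 3.066, 0.0]
contact_force: [0.0, 0.2, -2.1]
grip_width: 0.0142
```

```bash
python3 - <<'E'
from tgt import *
plan(tcp_for((540.5,230.4),25.4,-90,101),205.4)
print(r.get_obs()['joints'].round(2))
E
```

```text
tcp [460.  159.5 189.6] yaw -154.86 F [ 0.   0.2 -2.1] w 14.2 t 15.0 tilt 0.03
shift first: [-13.   29.5  88.6] twist -0.0045  | after twist axes: [-13.1  29.5  88.6]
[-0.54  0.22  0.09  2.04 -0.02  0.88  1.57]
```

Emit:
carry_out:
  motion: "1 -6 14 5 -0.0045; 1 -7 15.5 15 0; 1 0 0 20 0; 1 0 0 20 0; 1 0 0 15 0; 1 0 0 9 0; 1 0 0 4.6 0; 1 0 0 0 0"

```text
clock: 16.0
tcp_pos: [0.4587, 0.1913, 0.101]
orientation: [-0.682, 3.067, 0.0]
contact_force: [0.1, 0.5, -2.2]
grip_width: 0.0149
```

```bash
python3 - <<'E'
from tgt import *
plan(tcp_for((540.5,230.4),25.4,-90,101),205.4)
plan(tcp_for((540.5,230.4),25.4,26,101),205.4)
im=grab_frame('wrist'); cv2.imwrite('pics/w11.png',im[:,:,::-1])
im=grab_frame('scene'); crop(im,320,220,470,340,5,'pics/s11.png')
E
```

```text
tcp [458.7 191.3 101. ] yaw -154.92 F [ 0.1  0.5 -2.2] w 14.9 t 16.0 tilt 0.01
shift first: [-0.6  0.2 -0. ] twist -0.0056  | after twist axes: [-0.6  0.2 -0. ]
tcp [458.7 191.3 101. ] yaw -154.92 F [ 0.1  0.5 -2.2] w 14.9 t 16.0 tilt 0.01
shift first: [-116.6    0.9    0. ] twist -0.0056  | after twist axes: [-116.6    0.2    0. ]
```

View pics/s11.png

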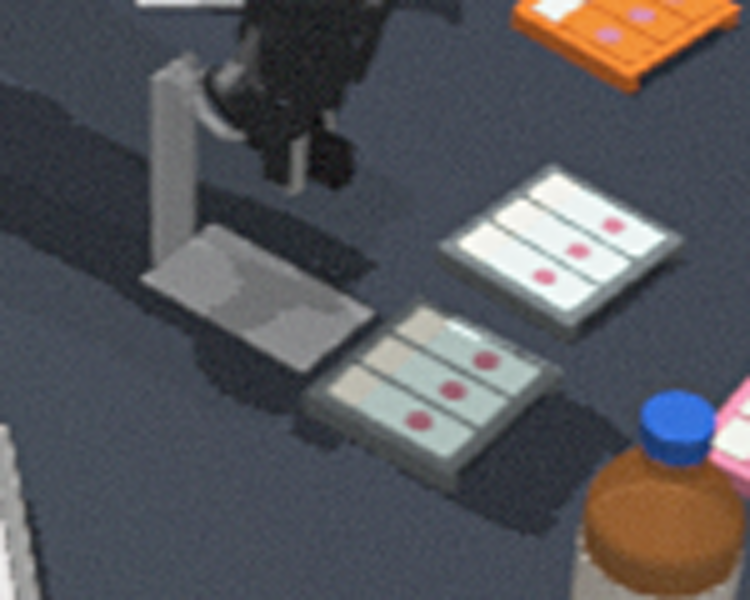

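View pics/w11.png

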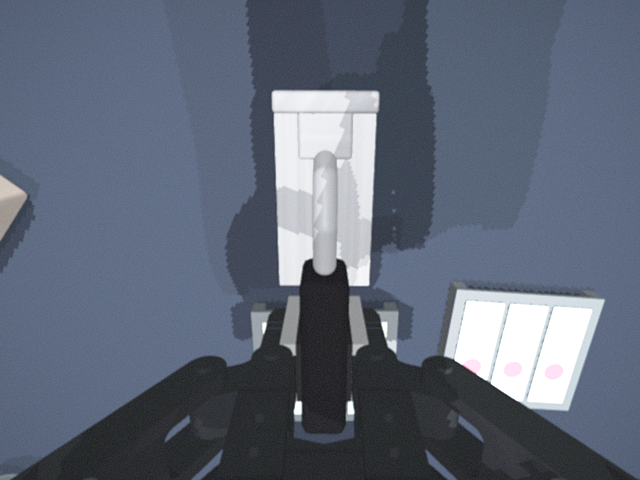

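Emit:
carry_out:
  motion: "1 -8 0 0 -0.0055; 1 -17 0 0 0; 1 -22 0 0 0; 1 -22 0 0 0; 1 -22 0 0 0; 1 -16 0 0 0; 1 -9 0 0 0; 1 0 0 0 0"

```text
clock: 17.1
tcp_pos: [0.5639, 0.2412, 0.101]
orientation: [-0.691, 3.064, 0.0]
contact_force: [0.2, 0.0, -1.9]
grip_width: 0.0146
```

```bash
python3 - <<'E'
from tgt import *
plan(tcp_for((540.5,230.4),25.4,26,101),205.4)
im=grab_frame('wrist'); cv2.imwrite('pics/w12.png',im[:,:,::-1])
E
```

```text
tcp [563.9 241.2 101. ] yaw -154.58 F [ 0.2  0.  -1.9] w 14.6 t 17.1 tilt 0.02
shift first: [-0.3  0.3  0. ] twist 0.0004  | after twist axes: [-0.3  0.3  0. ]
```

View pics/w12.png

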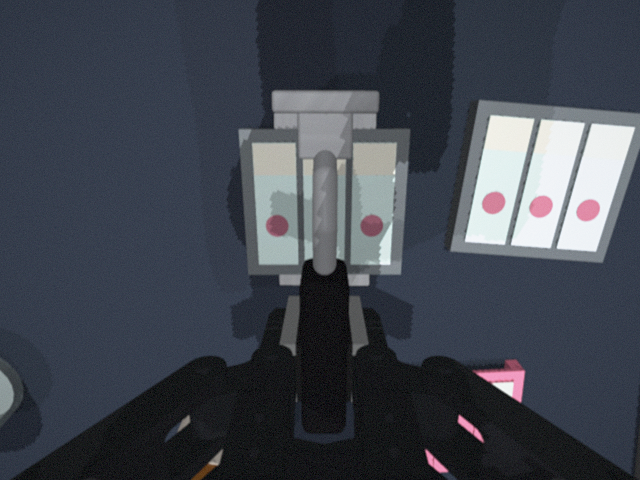

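Tray seated centrally on the blade, as before (front edge at row 275, riser clear). Lift.

Emit:
carry_out:
  motion: "1 0 0 -3 0; 1 0 0 -5 0; 1 0 0 -9 0; 1 0 0 -13 0; 1 0 0 -16 0; 1 0 0 -16 0; 1 0 0 -14 0; 1 0 0 -8 0"

```text
clock: 18.15
tcp_pos: [0.5638, 0.2411, 0.1863]
orientation: [-0.691, 3.063, 0.001]
contact_force: [0.5, -1.2, -4.2]
grip_width: 0.0147
```

```bash
python3 - <<'E'
from tgt import *
plan(tcp_for(slot(0),WY,26,185),180+WY)
E
```

```text
tcp [563.8 241.1 186.3] yaw -154.58 F [ 0.5 -1.2 -4.2] w 14.7 t 18.15 tilt 0.08
shift first: [ 185.2 -433.7    1. ] twist 0.7106  | after twist axes: [-142.5 -449.5    1. ]
```

Emit:
carry_out:
  motion: "1 3 -7 0 0; 1 7 -16 0 0; 1 12 -28 0 0; 1 13 -31 0 0; 1 13 -31 0 0; 1 13 -31 0 0; 1 11 -25 0 0.02; 1 6 -14 0 0.05"

```text
clock: 19.15
tcp_pos: [0.5709, 0.0395, 0.1847]
orientation: [0.575, -3.088, 0.001]
contact_force: [0.4, 0.3, -3.4]
grip_width: 0.0147
```

Emit:
carry_out:
  motion: "1 2 -6 0 0.08; 1 0 0 0 0.09; 1 0 0 0 0.09; 1 0 0 0 0.09; 1 0 0 0 0.09; 1 0 0 0 0.09; 1 0 0 0 0.07; 1 0 0 0 0.03"

```text
clock: 20.15
tcp_pos: [0.5714, 0.0365, 0.1848]
orientation: [-0.403, -3.115, -0.0]
contact_force: [0.7, 0.2, -3.5]
grip_width: 0.0145
```

```bash
python3 - <<'E'
from tgt import *
plan(tcp_for(slot(0),WY,26,185),180+WY)
E
```

```text
tcp [571.4  36.5 184.8] yaw 165.25 F [ 0.7  0.2 -3.5] w 14.5 t 20.15 tilt 0.03
shift first: [ -78.8 -254.9   -0.3] twist 0.0095  | after twist axes: [ -81.2 -254.1   -0.3]
```

Emit:
carry_out:
  motion: "1 -3 -10 0 0.0095; 1 -8 -25 0 0; 1 -12 -38 0 0; 1 -13 -40 0 0; 1 -13 -40 0 0; 1 -13 -40 0 0; 1 -10 -32 0 0; 1 -6 -20 0 0"

```text
clock: 21.15
tcp_pos: [0.5818, -0.2239, 0.185]
orientation: [-0.42, -3.113, 0.001]
contact_force: [0.6, 0.0, -3.0]
grip_width: 0.0147
```

```bash
python3 - <<'E'
from tgt import *
plan(tcp_for(slot(0),WY,26,146),180+WY)
im=grab_frame('wrist'); cv2.imwrite('pics/w13.png',im[:,:,::-1])
E
```

```text
tcp [ 581.8 -223.9  185. ] yaw 164.62 F [ 0.6  0.  -3. ] w 14.7 t 21.15 tilt 0.04
shift first: [-2.4 -5.7 39. ] twist -0.0014  | after twist axes: [-2.4 -5.7 39. ]
```

View pics/w13.png

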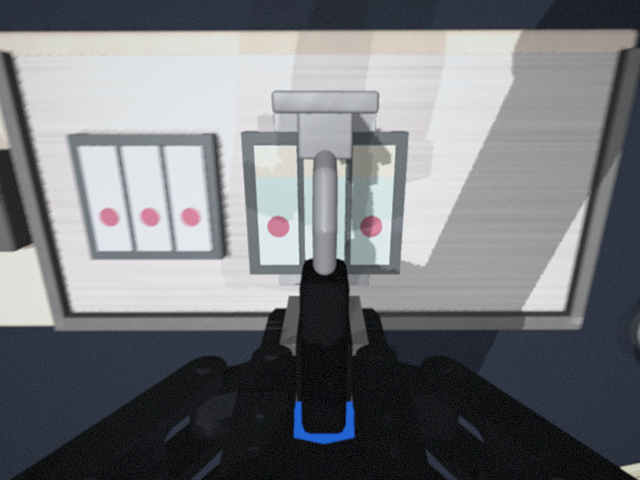

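Emit:
carry_out:
  motion: "1 -2 -4 4 0; 1 0 0 8 0; 1 0 0 8 0; 1 0 0 6.5 0; 1 0 0 5 0; 1 0 0 4 0; 1 0 0 2.5 0; 1 0 0 0.5 0"

```text
clock: 22.2
tcp_pos: [0.5835, -0.2255, 0.1466]
orientation: [0.417, 3.113, -0.0]
contact_force: [-0.4, -0.1, -1.7]
grip_width: 0.0149
```

Emit:
carry_out:
  motion: "1 6 0 0 0; 1 14 0 0 0; 1 20 0 0 0; 1 22 0 0 0; 1 22 0 0 0; 1 20 0 0 0; 1 14 0 0 0; 1 7 0 0 0"

```text
clock: 23.2
tcp_pos: [0.4619, -0.1923, 0.1467]
orientation: [0.417, 3.114, 0.0]
contact_force: [-0.0, 0.8, -2.4]
grip_width: 0.015
```

```bash
python3 topm.py b; python3 - <<'E'
from tgt import *
plan(tcp_for((474,344),20.9,-90,190),200.9)
im=grab_frame('scene'); cv2.imwrite('pics/s14.png',im[:,:,::-1])
E
```

```text
[177. 296.] [307.9 486.6] [ 92.7 100.4] 18.4
[223. 247.] [475.2 344.4] [90.2 97.7] 20.8
[214. 195.] [652.3 386.8] [ 94.7 101.4] 28.6
tcp [ 461.4 -192.3  146.6] yaw 164.75 F [-0.7  0.3 -2.8] w 14.6 t 23.25 tilt 0.03
shift first: [201.7 467.6 -43.2] twist -0.631  | after twist axes: [-113.   496.5  -43.2]
```

View pics/s14.png

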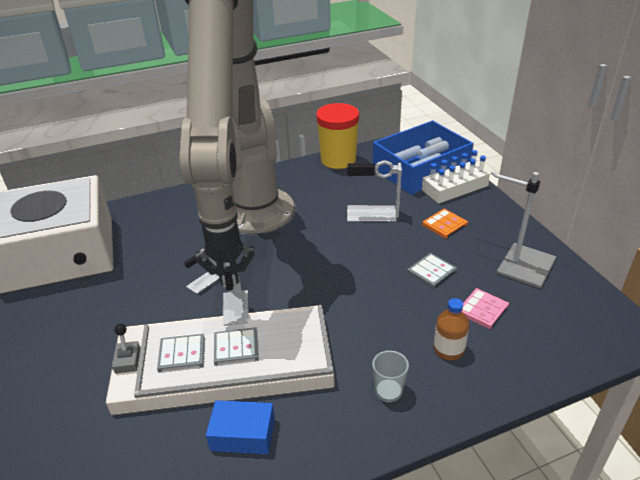

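Emit:
carry_out:
  motion: "1 0 0 -20 0; 1 2 20 -23 0; 1 6 45 0 0; 1 6 52 0 0; 1 6 52 0 0; 1 6 52 0 0; 1 7 52 0 0; 1 7 52 0 0"

```text
clock: 24.3
tcp_pos: [0.5105, 0.1335, 0.1897]
orientation: [0.416, 3.113, 0.001]
contact_force: [1.8, -1.0, -1.5]
grip_width: 0.0148
```

Emit:
carry_out:
  motion: "1 7 40 0 -0.05; 1 5 15 0 -0.1; 1 0 0 0 -0.12; 1 0 0 0 -0.12; 1 0 0 0 -0.12; 1 0 0 0 -0.12; 1 0 0 0 0; 1 0 0 0 0"

```text
clock: 25.3
tcp_pos: [0.512, 0.1878, 0.1894]
orientation: [-0.565, 3.09, 0.0]
contact_force: [0.7, 0.6, -1.7]
grip_width: 0.0147
```

```bash
python3 - <<'E'
from tgt import *
plan(tcp_for((474,343.9),20.9,-90,190),200.9)
print(r.get_obs()['joints'].round(2))
E
```

```text
tcp [512.  187.8 189.4] yaw -159.28 F [ 0.7  0.6 -1.7] w 14.7 t 25.3 tilt 0.01
shift first: [ 70.3 159.2  -0.6] twist -0.0031  | after twist axes: [ 69.8 159.4  -0.6]
[-0.51  0.31  0.05  1.91 -0.02  0.92  1.48]
```

Emit:
carry_out:
  motion: "1 10 22 0 -0.003; 1 18 41 0 0; 1 21 48 0 0; 1 14 32 0 0; 1 7 16 15 0; 1 0 0 25 0; 1 0 0 25 0; 1 0 0 15 0"

```text
clock: 26.3
tcp_pos: [0.3891, 0.3108, 0.1085]
orientation: [0.572, -3.088, 0.001]
contact_force: [0.0, 0.3, -1.7]
grip_width: 0.0148
```

```bash
python3 - <<'E'
from tgt import *
plan(tcp_for((474,343.9),20.9,-90,101),200.9)
im=grab_frame('wrist'); cv2.imwrite('pics/w15.png',im[:,:,::-1])
im=grab_frame('scene'); crop(im,340,170,490,290,5,'pics/s15.png')
E
```

```text
tcp [389.1 310.8 108.5] yaw -159.03 F [ 0.   0.3 -1.7] w 14.8 t 26.3 tilt 0.06
shift first: [-1.1  0.6  7.5] twist 0.0012  | after twist axes: [-1.1  0.6  7.5]
```

View pics/s15.png

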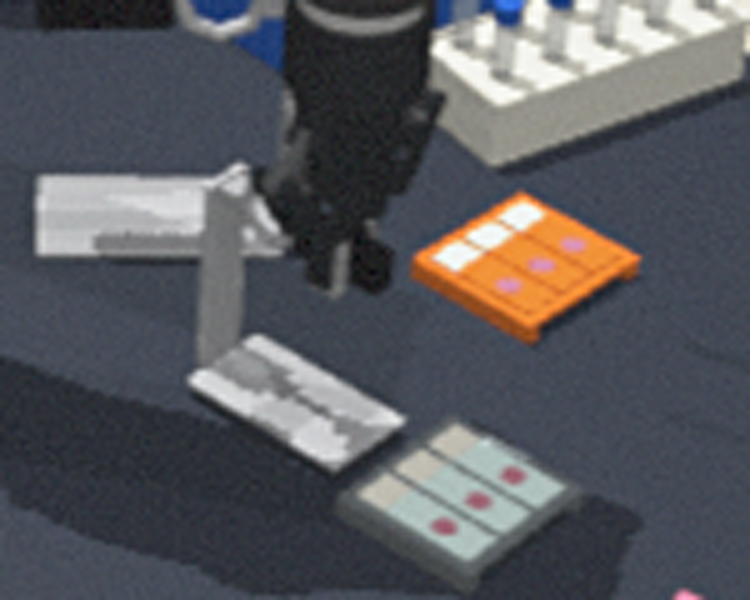

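View pics/w15.png

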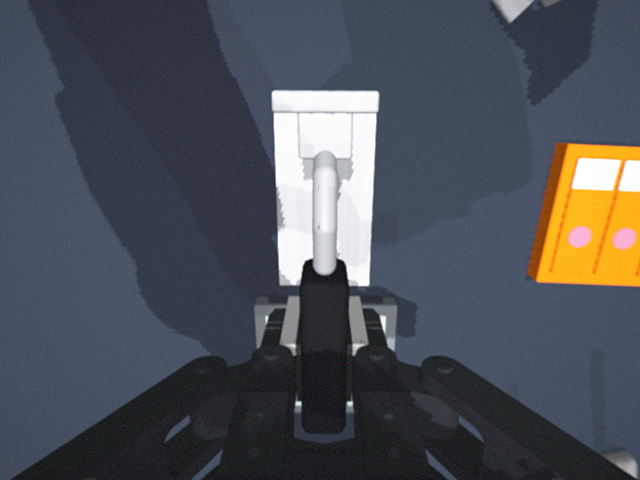

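Aligned with the last grey tray (not the orange). Down the rest, then in.

Emit:
carry_out:
  motion: "1 0 0 5 0.001; 1 0 0.5 2.3 0; 1 -9 0 0 0; 1 -18 0 0 0; 1 -22 0 0 0; 1 -22 0 0 0; 1 -22 0 0 0; 1 -14 0 0 0"

```text
clock: 27.4
tcp_pos: [0.4908, 0.3503, 0.1025]
orientation: [-0.571, 3.088, 0.001]
contact_force: [0.7, 0.1, -2.2]
grip_width: 0.0146
```

```bash
python3 - <<'E'
from tgt import *
plan(tcp_for((474,343.9),20.9,26,101),200.9)
im=grab_frame('wrist'); cv2.imwrite('pics/w16.png',im[:,:,::-1])
E
```

```text
tcp [490.8 350.3 102.5] yaw -159.06 F [ 0.7  0.1 -2.2] w 14.6 t 27.4 tilt 0.07
shift first: [-8.1 -0.   1.5] twist 0.0007  | after twist axes: [-8.1  0.   1.5]
```

View pics/w16.png

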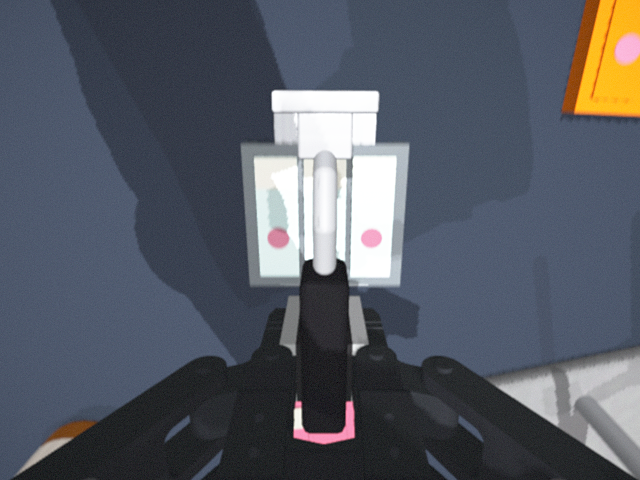

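Emit:
carry_out:
  motion: "1 -5 0 0 0; 1 -3 0 0 0; 1 0 0 -6 0; 1 0 0 -10 0; 1 0 0 -16 0; 1 0 0 -18 0; 1 0 0 -18 0; 1 0 0 -14 0"

```text
clock: 28.45
tcp_pos: [0.4968, 0.3529, 0.186]
orientation: [-0.572, 3.088, 0.001]
contact_force: [0.2, 0.5, -3.7]
grip_width: 0.0149
```

```bash
python3 - <<'E'
from tgt import *
plan(tcp_for(slot(122),WY,26,185),180+WY)
im=grab_frame('wrist'); cv2.imwrite('pics/w17.png',im[:,:,::-1])
E
```

```text
tcp [496.8 352.9 186. ] yaw -159.03 F [ 0.2  0.5 -3.7] w 14.9 t 28.45 tilt 0.08
shift first: [  56.3 -476.7    0.7] twist 0.6331  | after twist axes: [-236.6 -417.7    0.7]
```

View pics/w17.png

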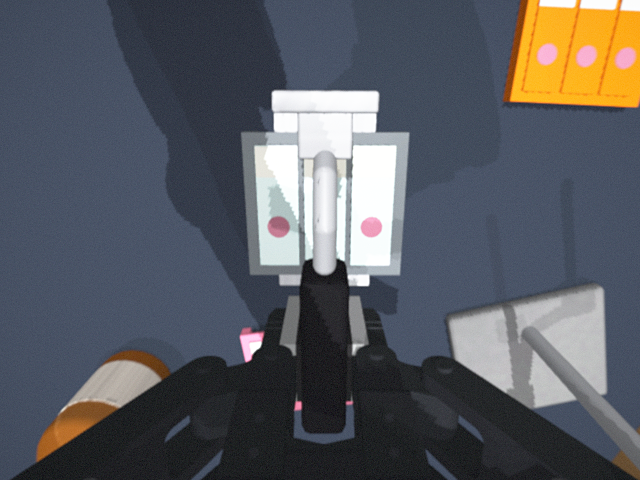

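Emit:
carry_out:
  motion: "1 1 -8 0 0; 1 2 -18 0 0; 1 4 -30 0 0; 1 4 -36 0 0; 1 4 -36 0 0; 1 4 -36 0 0; 1 4 -30 0 0.02; 1 2 -18 0 0.05"

```text
clock: 29.5
tcp_pos: [0.5487, 0.142, 0.1835]
orientation: [0.454, -3.107, 0.002]
contact_force: [0.2, -0.9, -3.5]
grip_width: 0.0148
```

Emit:
carry_out:
  motion: "1 0 -8 0 0.08; 1 0 0 0 0.09; 1 0 0 0 0.09; 1 0 0 0 0.09; 1 0 0 0 0.09; 1 0 0 0 0.07; 1 0 0 0 0.04; 1 0 0 0 0.01"

```text
clock: 30.5
tcp_pos: [0.5509, 0.138, 0.184]
orientation: [-0.414, -3.114, 0.0]
contact_force: [-0.1, 0.6, -4.0]
grip_width: 0.0147
```

```bash
python3 - <<'E'
from tgt import *
plan(tcp_for(slot(122),WY,26,185),180+WY)
E
```

```text
tcp [550.9 138.  184. ] yaw 164.86 F [-0.1  0.6 -4. ] w 14.7 t 30.5 tilt 0.03
shift first: [-127.2 -225.    -1. ] twist 0.0028  | after twist axes: [-127.8 -224.6   -1. ]
```

Emit:
carry_out:
  motion: "1 -6 -10 0 0.003; 1 -13 -23 0 0; 1 -20 -35 0 0; 1 -22 -38 0 0; 1 -22 -38 0 0; 1 -20 -36 0 0; 1 -14 -26 0 0; 1 -8 -15 0 0"

```text
clock: 31.5
tcp_pos: [0.6132, -0.1111, 0.1842]
orientation: [-0.422, -3.113, 0.001]
contact_force: [0.6, 0.6, -2.4]
grip_width: 0.0147
```

```bash
python3 - <<'E'
from tgt import *
plan(tcp_for(slot(122),WY,26,146),180+WY)
im=grab_frame('wrist'); cv2.imwrite('pics/w18.png',im[:,:,::-1])
E
```

```text
tcp [ 613.2 -111.1  184.2] yaw 164.55 F [ 0.6  0.6 -2.4] w 14.7 t 31.5 tilt 0.05
shift first: [-1.9 -0.7 38.2] twist -0.0026  | after twist axes: [-1.9 -0.7 38.2]
```

View pics/w18.png

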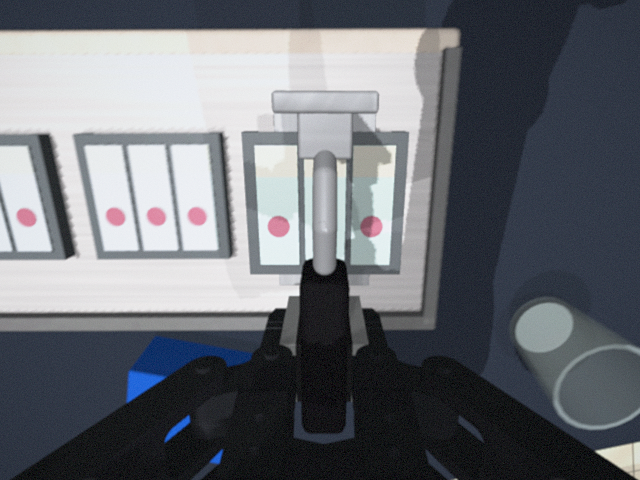

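Emit:
carry_out:
  motion: "1 -1 0 4 0; 1 0 0 8 0; 1 0 0 8 0; 1 0 0 6 0; 1 0 0 5 0; 1 0 0 4 0; 1 0 0 2.5 0; 1 0 0 0.5 0"

```text
clock: 32.55
tcp_pos: [0.6144, -0.1085, 0.1462]
orientation: [0.418, 3.113, 0.0]
contact_force: [0.1, 0.1, -2.2]
grip_width: 0.0147
```

Emit:
carry_out:
  motion: "1 6 0 0 0; 1 14 0 0 0; 1 20 0 0 0; 1 22 0 0 0; 1 22 0 0 0; 1 20 0 0 0; 1 14 0 0 0; 1 7 0 0 0"

```text
clock: 33.55
tcp_pos: [0.4929, -0.0752, 0.1464]
orientation: [0.418, 3.114, 0.0]
contact_force: [-0.2, -0.6, -1.0]
grip_width: 0.0152
```

```bash
python3 topm.py c; python3 - <<'E'
from tgt import *
plan(tcp_for(slot(122),WY,-100,190),164.7)
im=grab_frame('scene'); cv2.imwrite('pics/s19.png',im[:,:,::-1])
t=cv2.imread('pics/top_c.png')[:,:,::-1]
crop(t,90,180,200,280,6,'pics/tc_stand.png')
crop(im,460,150,580,300,4,'pics/sc_stand.png')
E
```

```text
[177. 296.] [307.9 486.7] [ 92.7 100.2] 18.4
[213. 195.] [652.5 386.7] [ 94.7 101.1] 28.7
tcp [492.5 -75.1 146.3] yaw 164.71 F [-0.7  0.9 -2.8] w 14.5 t 33.6 tilt 0.04
shift first: [ -1.9  -3.7 -43.7] twist 0.0002  | after twist axes: [ -1.9  -3.7 -43.7]
```

View pics/s19.png

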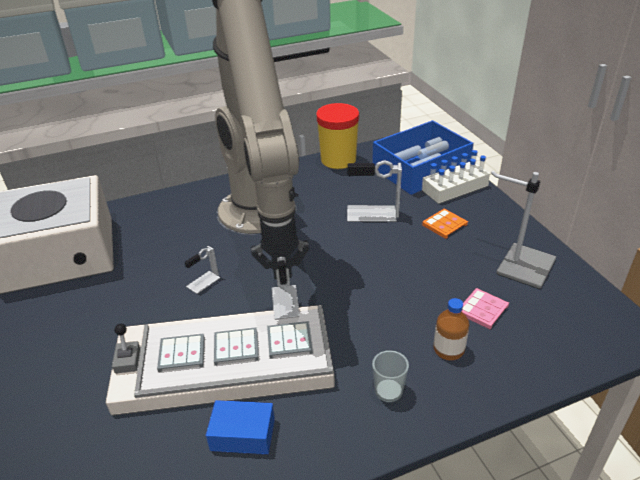

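View pics/tc_stand.png

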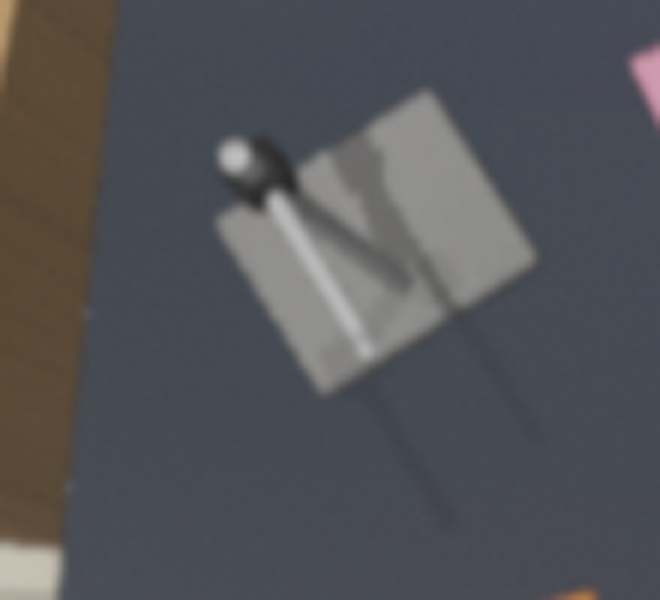

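View pics/sc_stand.png

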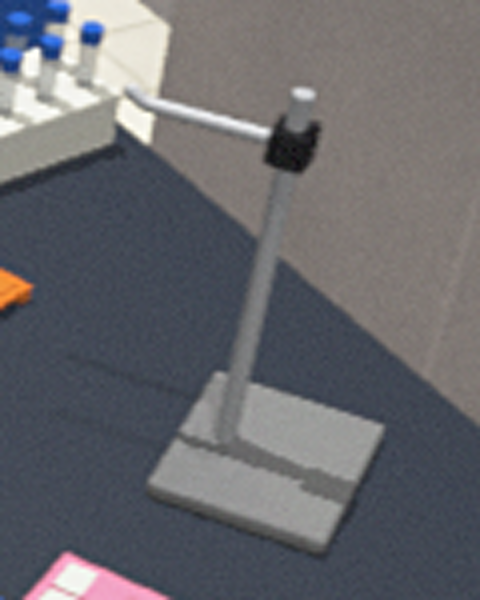

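```bash
python3 - <<'E'
from h import *
pt=camera_params('top');ps=camera_params('scene')
c6=lambda x,y:((x+.5)/6-.5+90,(y+.5)/6-.5+180)
c4=lambda x,y:((x+.5)/4-.5+460,(y+.5)/4-.5+150)
B=onz(pt,[c6(430,90),c6(537,258),c6(325,395),c6(215,222)],.014)*1000
print('base',B.round(1)[:,:2].tolist(),'centre',B.mean(0).round(1))
print('rodtop z287',onz(pt,c6(235,157),.287)[0]*1000, two(pt,c6(235,157),ps,c4(305,92)))
root=onz(pt,c6(272,198),.25)[0]*1000; tip=onz(pt,c6(367,355),.256)[0]*1000
print('root',root,'tip',tip,'yaw',np.rad2deg(np.arctan2(*(tip-root)[[1,0]])),np.linalg.norm(tip-root))
print(two(pt,c6(367,355),ps,c4(130,92)),two(pt,c6(272,198),ps,c4(268,135)))
for i in range(4):
    d=B[(i+1)%4]-B[i]; print(np.linalg.norm(d),np.rad2deg(np.arctan2(d[1],d[0])))
E
```

```text
base [[648.8, 563.0], [553.3, 496.1], [472.7, 607.0], [569.3, 676.2]] centre [561.  585.6  14. ]
rodtop z287 [536.49814347 569.07803627 287.        ] (array([0.53616885, 0.56855101, 0.28750583]), np.float64(0.0007242765523733244))
root [526.24250682 563.14135974 250.        ] tip [449.51806556 509.78079769 256.        ] yaw -145.18203450942374 93.64822191592037
(array([0.44939451, 0.50945905, 0.25438664]), np.float64(0.0017545701848848615)) (array([0.52446132, 0.56021067, 0.25277948]), np.float64(0.004133727077396678))
116.65224000134872 -145.02344218540404
137.05764402418328 125.9988264922642
118.82576966051128 35.60039590762861
138.32986316477425 -54.90798058183613
```

```bash
cat >> tgt.py <<'E'
ROD=np.array([536.3,568.8]); PY=-145.1
def eye_tcp(dist,eyez):
    a=np.deg2rad(PY);u=np.array([np.cos(a),np.sin(a)])
    e=ROD+dist*u; b=np.deg2rad(PY+90) # spat forward
    t=e+50*np.array([np.cos(b),np.sin(b)])
    return [t[0]/1000,t[1]/1000,(eyez-20.5)/1000]
TY=PY+90+180
E
python3 - <<'E'
from tgt import *
print(eye_tcp(130,252.5),TY)
plan([.48,.30,.232],164.7)
E
```

```text
[np.float64(0.4582875498086854), np.float64(0.45341344265839423), 0.232] 124.9
tcp [493.3 -75.2 146.3] yaw 164.72 F [ 0.3 -1.  -1.4] w 14.8 t 33.65 tilt 0.01
shift first: [111.7 358.4 -85.6] twist 0.0004  | after twist axes: [111.9 358.4 -85.6]
```

Emit:
carry_out:
  motion: "1 0 0 -20 0; 1 0 0 -40 0; 1 5 15 -25 0; 1 15 45 0 0; 1 15 50 0 0; 1 15 50 0 0; 1 15 50 0 0; 1 15 50 0 0"

```text
clock: 34.65
tcp_pos: [0.4858, 0.1982, 0.2314]
orientation: [0.419, 3.113, 0.001]
contact_force: [1.0, 0.1, -2.8]
grip_width: 0.0144
```

Emit:
carry_out:
  motion: "1 15 50 0 0; 1 12 35 0 0; 1 5 14 0 0.1; 1 0 0 0 0.14; 1 0 0 0 0.15; 1 0 0 0 0.15; 1 0 0 0 0.1; 1 0 0 0 0.05"

```text
clock: 35.65
tcp_pos: [0.481, 0.3006, 0.231]
orientation: [1.45, 2.787, -0.0]
contact_force: [-1.1, -0.2, -2.3]
grip_width: 0.0147
```

```bash
python3 - <<'E'
from tgt import *
plan(eye_tcp(150,252.5),TY)
print(r.get_obs()['joints'].round(2))
im=grab_frame('wrist'); cv2.imwrite('pics/w20.png',im[:,:,::-1])
E
```

```text
tcp [481.  300.6 231. ] yaw 125.04 F [-1.1 -0.2 -2.3] w 14.7 t 35.65 tilt 0.02
shift first: [138.2  49.2  -1. ] twist 0.0024  | after twist axes: [138.3  48.8  -1. ]
[-0.79  0.3   0.14  1.83 -0.05  1.02 -0.01]
```

View pics/w20.png

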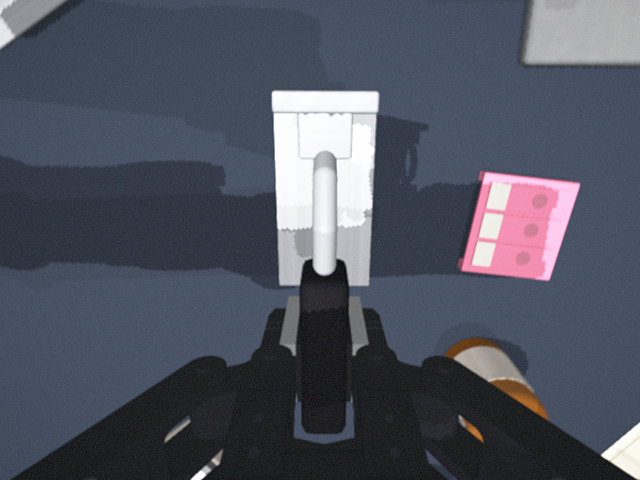

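Emit:
carry_out:
  motion: "1 10 0 0 0.002; 1 22 0 -1 0; 1 30 0 0 0; 1 32 0 0 0; 1 24 8 0 0; 1 14 14 0 0; 1 6 14 0 0; 1 0 9 0 0"

```text
clock: 36.7
tcp_pos: [0.4384, 0.44, 0.232]
orientation: [1.448, 2.788, -0.0]
contact_force: [-0.3, 0.0, -1.7]
grip_width: 0.0147
```

```bash
python3 - <<'E'
from tgt import *
plan(eye_tcp(150,252.5),TY)
im=grab_frame('wrist'); cv2.imwrite('pics/w21.png',im[:,:,::-1]); np.save('w21p.npy',camera_params('wrist'),allow_pickle=True)
im=grab_frame('scene'); crop(im,400,100,580,250,4,'pics/s21.png')
im=grab_frame('top'); crop(im,90,150,250,300,5,'pics/t21.png')
E
```

```text
tcp [438.4 440.  232. ] yaw 125.11 F [-0.3  0.  -1.7] w 14.7 t 36.7 tilt 0.01
shift first: [-0.4  4.   0. ] twist 0.0037  | after twist axes: [-0.3  4.   0. ]
```

View pics/w21.png

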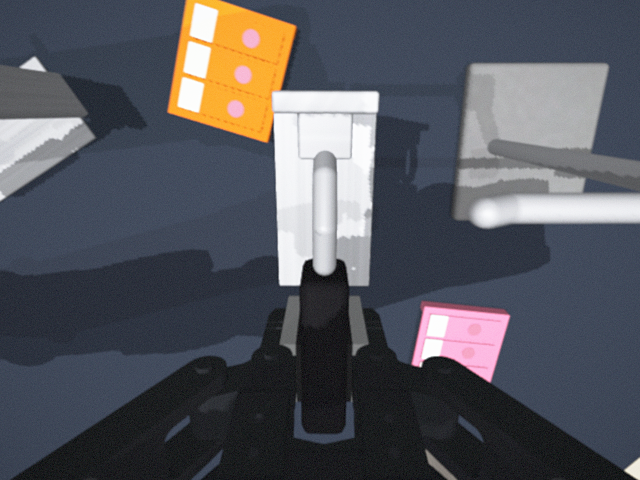

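View pics/s21.png

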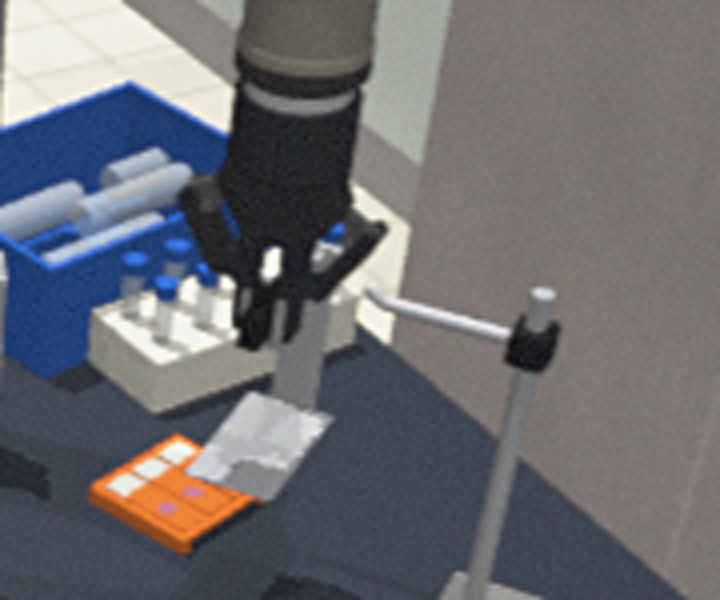

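View pics/t21.png

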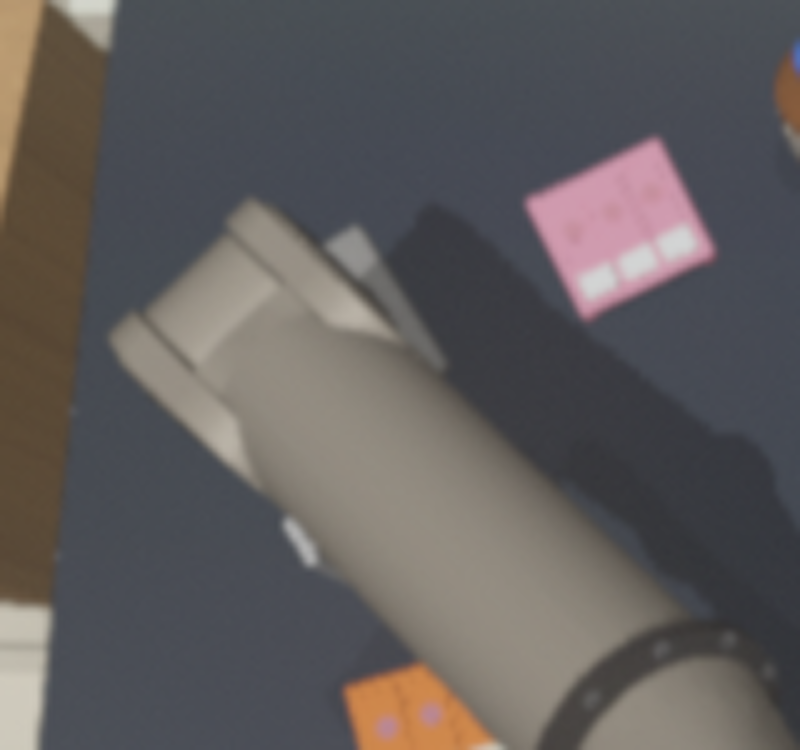

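```bash
python3 - <<'E'
from h import *
o=r.get_obs();p=np.load('w21p.npy',allow_pickle=True).item()
M=R.from_rotvec(o['orientation']).as_matrix()
im=cv2.imread('pics/w21.png').astype(int)
for c in (500,510,520,540,560,580,600,620,635):
    col=im[:,c].min(axis=1); rr=np.where(col[180:240]>170)[0]+180
    print(c,rr.min(),rr.max(),[(M.T@(onz(p,(c,q),.25)[0]-o['tcp_pos'])*1000).round(1)[:2].tolist() for q in (rr.min()-.5,rr.max()+.5)])
print((M.T@(onz(p,(472,210),.256)[0]-o['tcp_pos'])*1000).round(1))
print((M.T@(onz(p,(324,152),.2525)[0]-o['tcp_pos'])*1000).round(1))
E
```

```text
500 200 223 [[53.7, 57.7], [45.7, 58.9]]
510 198 221 [[54.4, 60.8], [46.4, 62.1]]
520 195 221 [[55.4, 63.9], [46.4, 65.3]]
540 196 221 [[55.1, 70.4], [46.4, 71.9]]
560 180 221 [[60.2, 75.8], [46.4, 78.5]]
580 180 221 [[60.2, 82.2], [46.4, 85.1]]
600 196 221 [[55.1, 89.7], [46.4, 91.7]]
620 196 221 [[55.1, 96.1], [46.4, 98.2]]
635 196 221 [[55.1, 101.0], [46.4, 103.2]]
[ 51.7  46.7 -24.1]
[ 68.9   0.9 -20.6]
```

Emit:
carry_out:
  motion: "1 0.5 6 0 0.003; 1 0 10 0 0; 1 0 10 0 0; 1 0 10 0 0; 1 0 10 0 0; 1 0 8 0 0; 1 0 6 0 0; 1 0 0 0 0"

```text
clock: 37.85
tcp_pos: [0.4872, 0.4741, 0.2321]
orientation: [1.453, 2.785, -0.0]
contact_force: [0.3, 1.0, -2.8]
grip_width: 0.0147
```

```bash
python3 - <<'E'
from tgt import *
plan(eye_tcp(57,252.5),TY)
im=grab_frame('wrist'); cv2.imwrite('pics/w22.png',im[:,:,::-1])
im=grab_frame('scene'); crop(im,440,140,580,260,5,'pics/s22.png')
E
```

```text
tcp [487.2 474.1 232.1] yaw 124.88 F [ 0.3  1.  -2.8] w 14.7 t 37.85 tilt 0.01
shift first: [-0.4 37.5  0.1] twist -0.0003  | after twist axes: [-0.4 37.5  0.1]
```

View pics/w22.png

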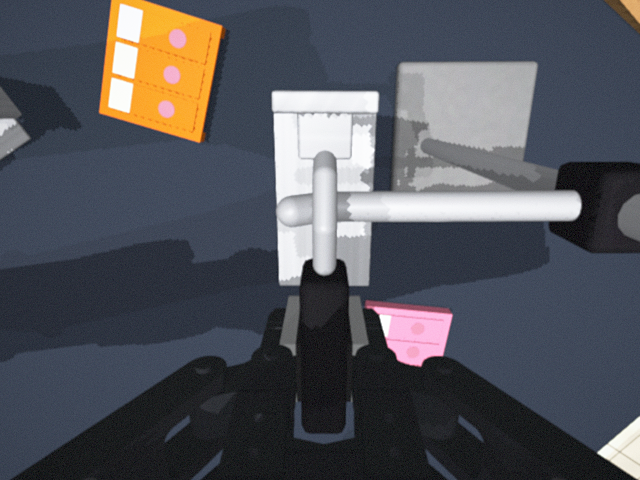

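View pics/s22.png

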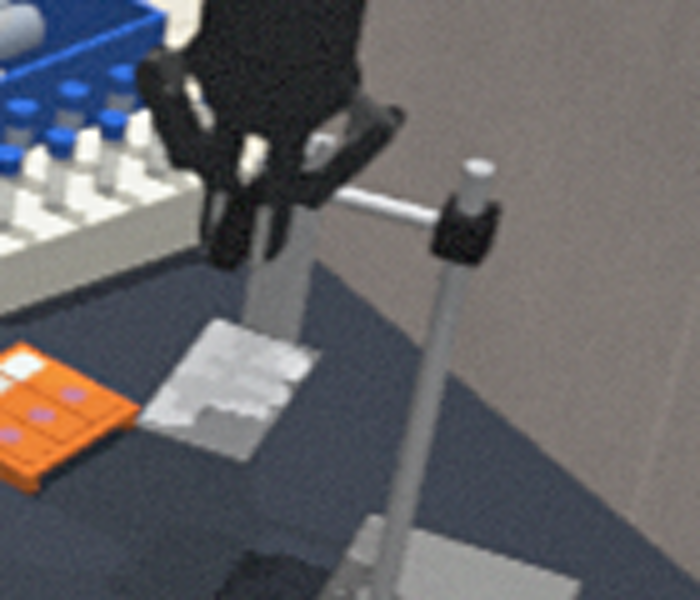

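Emit:
carry_out:
  motion: "1 0 6 0 0; 1 0 9 0 0; 1 0 9 0 0; 1 0 6 0 0; 1 0 0 4 0; 1 0 0 4 0; 1 0 0 2 0; 1 0 0 0 0"

```text
clock: 38.95
tcp_pos: [0.5112, 0.491, 0.2219]
orientation: [-1.453, -2.785, 0.001]
contact_force: [-0.0, -0.1, -2.6]
grip_width: 0.0144
```

```bash
python3 - <<'E'
from tgt import *
plan(eye_tcp(64,240),TY)
im=grab_frame('wrist'); cv2.imwrite('pics/w23.png',im[:,:,::-1])
E
```

```text
tcp [511.2 491.  221.9] yaw 124.89 F [-0.  -0.1 -2.6] w 14.4 t 38.95 tilt 0.03
shift first: [-0.5  1.1  2.4] twist -0.0001  | after twist axes: [-0.5  1.1  2.4]
```

View pics/w23.png

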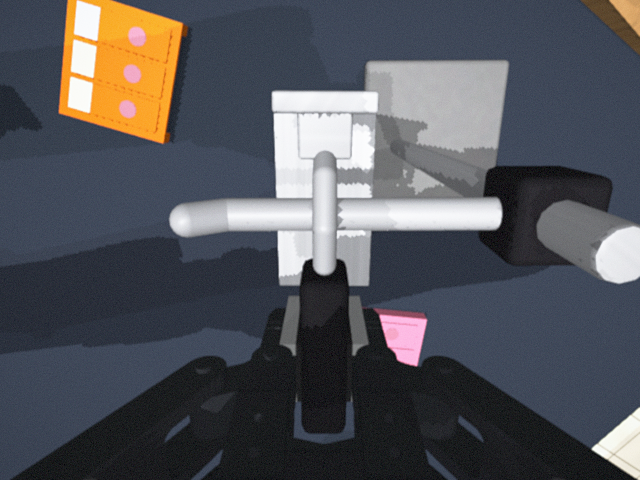

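Emit:
carry_out:
  motion: "1 0 0 0.8 0; 1 0 0 0.8 0; 1 0 0 0.8 0; 1 0 0 0 0; 1 0 0 0 0; 1 0 0 0 0; 1 0 0 0 0; 1 0 0 0 0"

```text
clock: 40.0
tcp_pos: [0.5116, 0.4913, 0.2201]
orientation: [1.453, 2.785, 0.001]
contact_force: [-0.6, -0.5, 3.4]
grip_width: 0.015
```

Emit:
carry_out:
  motion: "0.8 0 0 0 0; 0.7 0 0 0 0; 0.6 0 0 0 0; 0.5 0 0 0 0; 0.3 0 0 0 0; 0.1 0 0 0 0; 0 0 0 0 0; 0 0 0 0 0"

```text
clock: 41.0
tcp_pos: [0.5115, 0.4911, 0.2198]
orientation: [-1.453, -2.785, -0.0]
contact_force: [-0.2, -0.5, -0.1]
grip_width: 0.0852
```

```bash
python3 - <<'E'
from tgt import *
plan(eye_tcp(64,240),TY)
im=grab_frame('wrist'); cv2.imwrite('pics/w24.png',im[:,:,::-1])
im=grab_frame('scene'); crop(im,440,140,580,260,5,'pics/s24.png')
E
```

```text
tcp [511.5 491.1 219.8] yaw 124.89 F [-0.2 -0.5 -0.1] w 85.2 t 41.0 tilt 0.0
shift first: [-0.5  0.8  0.3] twist -0.0002  | after twist axes: [-0.5  0.8  0.3]
```

View pics/w24.png

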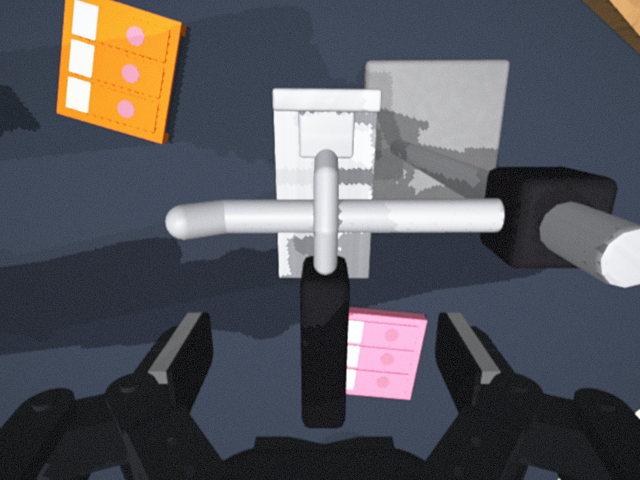

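View pics/s24.png

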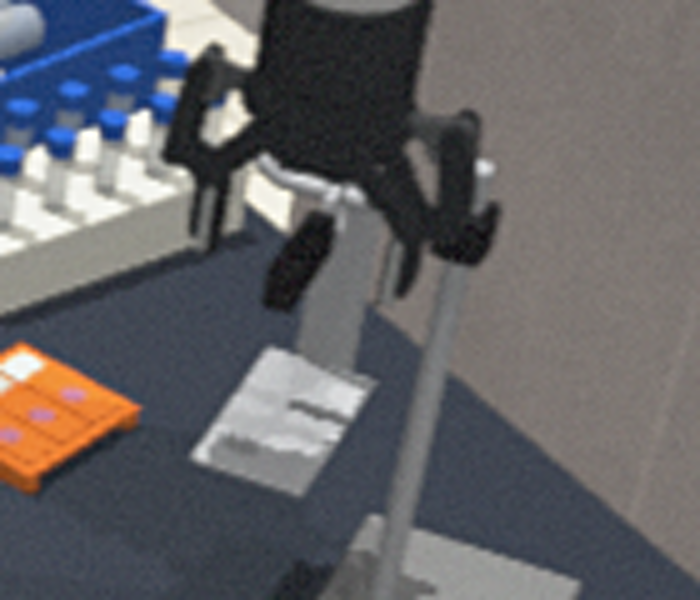

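Emit:
carry_out:
  motion: "0 0 0 -5 0; 0 0 0 -10 0; 0 0 0 -20 0; 0 0 0 -30 0; 0 0 0 -30 0; 0 0 0 -30 0; 0 0 0 -20 0; 0 0 0 -5 0"

```text
clock: 42.1
tcp_pos: [0.5121, 0.4915, 0.3731]
orientation: [1.453, 2.784, 0.007]
contact_force: [0.8, -0.3, -0.2]
grip_width: 0.0852
```

```bash
python3 - <<'E'
from tgt import *
ps=camera_params('scene');pt=camera_params('top')
s=grab_frame('scene'); t=grab_frame('top')
def knob(im,box):
    g=cv2.cvtColor(im,cv2.COLOR_RGB2GRAY)[box[1]:box[3],box[0]:box[2]]
    print(g.min())
    crop(im,*box,10,f'pics/knob{box[0]}.png')
knob(s,(100,310,150,380)); knob(t,(440,220,495,270))
crop(s,420,120,580,260,4,'pics/s25.png')
plan([.483,-.456,.3],164.7)
E
```

```text
4
64
tcp [511.6 491.2 370.8] yaw 124.89 F [ 0.4 -0.  -0.5] w 84.9 t 42.2 tilt 0.09
shift first: [-760.7 -565.3   69.7] twist -0.6949  | after twist axes: [-222.3 -921.3   69.7]
```

View pics/s25.png

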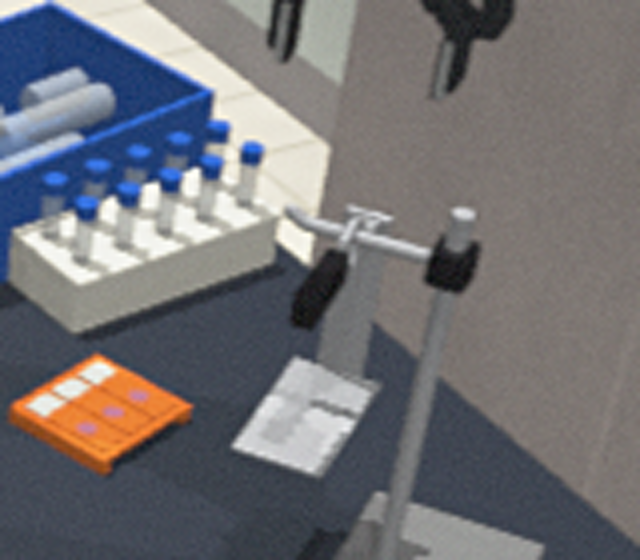

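View pics/knob100.png

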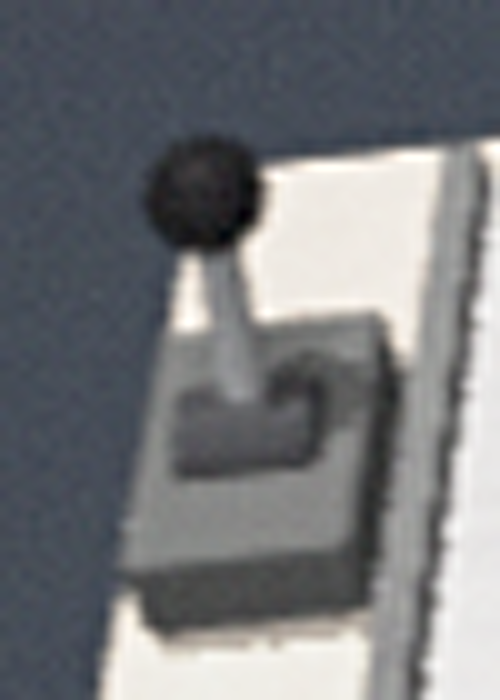

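View pics/knob440.png

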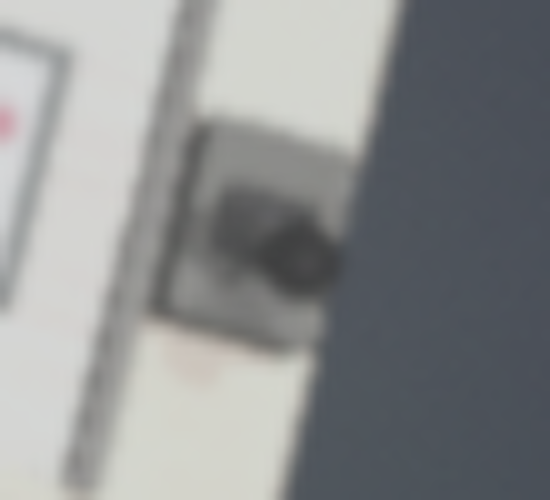

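```bash
python3 - <<'E'
from tgt import *
ps=camera_params('scene');pt=camera_params('top')
us=((203+.5)/10-.5+100,(193+.5)/10-.5+310); ut=((303+.5)/10-.5+440,(257+.5)/10-.5+220)
X,e=two(pt,ut,ps,us); print(X*1000,e*1000)
a=np.deg2rad(WY);Rm=np.array([[np.cos(a),-np.sin(a)],[np.sin(a),np.cos(a)]])
print('in warmer',Rm.T@(X[:2]*1000-WO))
# knob radius
print(57/10/ps['fx']*np.linalg.norm(X-ps['eye'])*1000)
print('base world',slot(-237))
plan([.40,.0,.35],164.7)
E
```

```text
[ 477.96877348 -446.56380968  126.0383826 ] 0.675067889747314
in warmer [ -17.86920056 -236.45975426]
13.207315981285216
base world [ 495.06208716 -451.80010817]
tcp [511.6 491.2 370.8] yaw 124.89 F [ 0.4 -0.  -0.5] w 84.9 t 42.2 tilt 0.09
shift first: [-339.1 -372.6   20.2] twist -0.6949  | after twist axes: [ -21.9 -503.3   20.2]
```

```bash
python3 - <<'E'
from tgt import *
p=slot(-236.5,-67)/1000;print(p)
plan([p[0],p[1],.30],164.7)
E
```

```text
[ 0.43056868 -0.43363834]
tcp [511.6 491.2 370.8] yaw 124.89 F [ 0.4 -0.  -0.5] w 84.9 t 42.2 tilt 0.09
shift first: [-712.3 -595.6   69.7] twist -0.6949  | after twist axes: [-165.8 -913.6   69.7]
```

Emit:
carry_out:
  motion: "1 -15 -13 0 0; 1 -30 -25 0 0; 1 -40 -33 0 0; 1 -40 -33 0 0; 1 -40 -33 0 0; 1 -40 -33 0 0; 1 -40 -33 0 0; 1 -40 -33 0 0"

```text
clock: 43.2
tcp_pos: [0.4801, 0.1204, 0.369]
orientation: [-1.453, -2.784, 0.002]
contact_force: [0.8, -0.3, 0.3]
grip_width: 0.0002
```

Emit:
carry_out:
  motion: "1 -40 -33 0 0; 1 -40 -33 0 0; 1 -40 -33 0 0; 1 -40 -33 5 0; 1 -40 -33 10 0; 1 -40 -33 10 0; 1 -40 -33 10 0; 1 -30 -27 10 0"

```text
clock: 44.2
tcp_pos: [0.4455, -0.2814, 0.3238]
orientation: [-1.455, -2.783, 0.001]
contact_force: [0.0, -0.2, -0.3]
grip_width: -0.0004
```

```bash
python3 - <<'E'
from tgt import *
p=slot(-236.5,-67)/1000
plan([p[0],p[1],.30],164.7)
print(r.get_obs()['joints'].round(2))
E
```

```text
tcp [ 445.5 -281.4  323.8] yaw 124.81 F [ 0.  -0.2 -0.3] w -0.4 t 44.2 tilt 0.06
shift first: [-116.5  -99.1   23.8] twist -0.6963  | after twist axes: [ -25.8 -150.8   23.8]
[-0.13  0.16  0.66  1.82 -0.11  1.19  1.17]
```

Emit:
carry_out:
  motion: "1 -35 -30 0 0; 1 -35 -30 0 0; 1 -30 -25 0 -0.05; 1 -14 -10 5 -0.1; 1 0 0 5 -0.15; 1 0 0 5 -0.15; 1 0 0 5 -0.15; 1 0 0 4 -0.096"

```text
clock: 45.2
tcp_pos: [0.4342, -0.4268, 0.2995]
orientation: [-0.411, -3.113, -0.002]
contact_force: [0.1, 0.2, -0.3]
grip_width: 0.0
```

```bash
python3 - <<'E'
from tgt import *
p=slot(-236.5,-67)/1000
plan([p[0],p[1],.108],164.7)
print(r.get_obs()['joints'].round(2))
im=grab_frame('wrist'); cv2.imwrite('pics/w26.png',im[:,:,::-1])
E
```

```text
tcp [ 434.2 -426.8  299.5] yaw 164.97 F [ 0.1  0.2 -0.3] w 0.0 t 45.2 tilt 0.12
shift first: [  1.4  -7.7 191.5] twist 0.0048  | after twist axes: [  1.3  -7.7 191.5]
[ 0.25  0.34  0.56  1.67 -0.19  1.19  2.16]
```

View pics/w26.png

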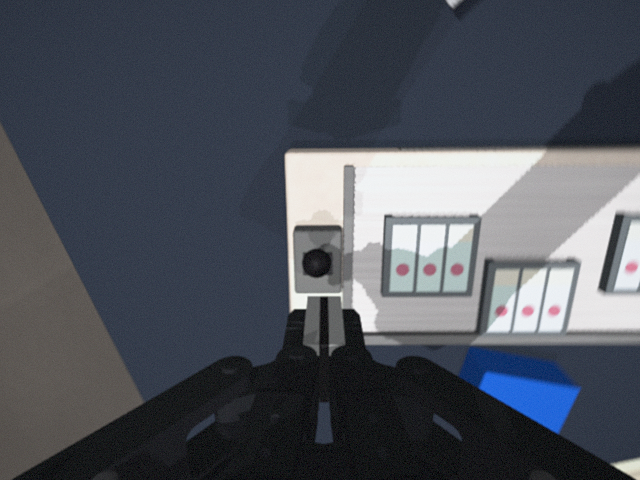

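```bash
python3 - <<'E'
from tgt import *
t=grab_frame('top');s=grab_frame('scene')
crop(t,320,170,490,285,4.5,'pics/t27.png'); crop(s,90,290,350,430,3,'pics/s27.png')
crop(cv2.imread('pics/w26.png')[:,:,::-1],360,190,640,360,2.8,'pics/w27.png')
E
```

```text
(no output)
```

View pics/t27.png

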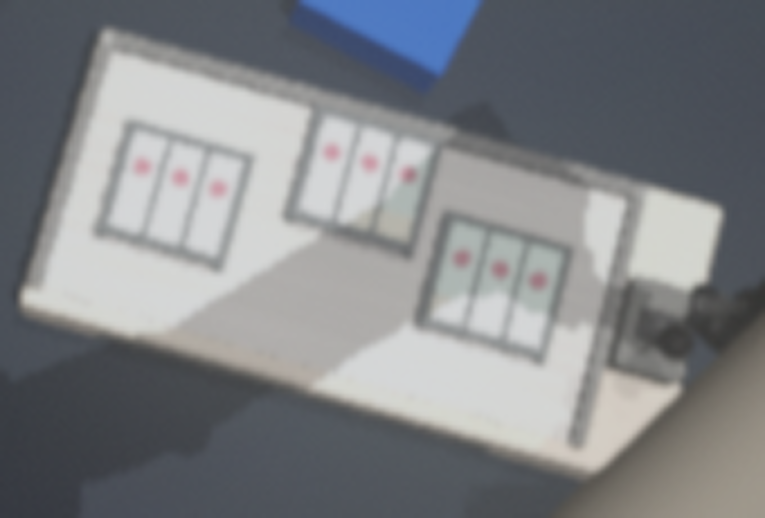

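View pics/s27.png

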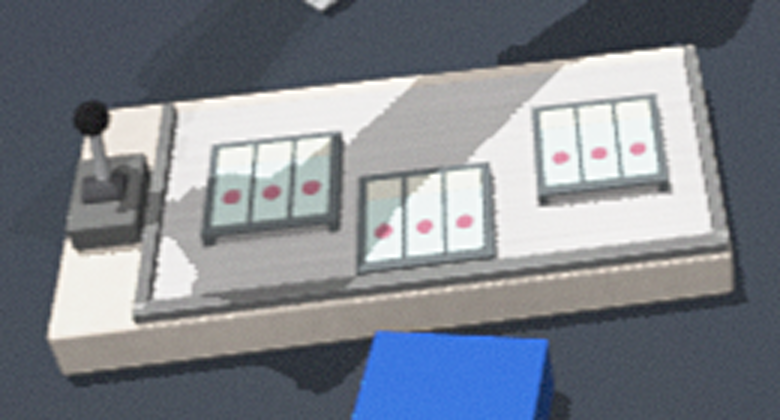

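View pics/w27.png

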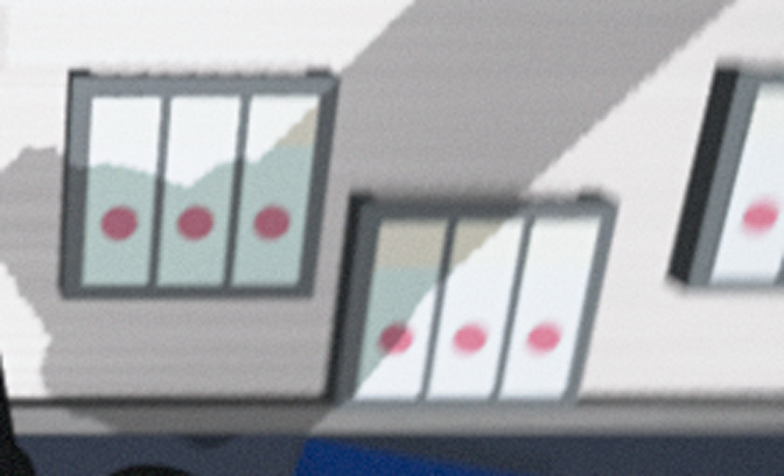

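```bash
python3 - <<'E'
from tgt import *
pt=camera_params('top');pw=camera_params('wrist')
a=np.deg2rad(WY);Rm=np.array([[np.cos(a),-np.sin(a)],[np.sin(a),np.cos(a)]])
f=lambda p,L,z:(((onz(p,L,z)[:,:2]*1000)-WO)@Rm).round(1).tolist()
c=lambda L:[((x+.5)/4.5-.5+320,(y+.5)/4.5-.5+170) for x,y in L]
w=lambda L:[((x+.5)/2.8-.5+360,(y+.5)/2.8-.5+190) for x,y in L]
print('tray2 top',f(pt,c([(318,105),(440,150),(410,257),(287,217)]),.058))
print('tray1 top',f(pt,c([(445,213),(571,245),(543,361),(418,326)]),.058))
print('tray3 top',f(pt,c([(127,122),(253,157),(220,270),(96,235)]),.058))
print('wrist tray2',f(pw,w([(372,400),(576,402),(618,205),(372,203)]),.058),'far base at45', f(pw,w([(372,400)]),.045))
print('wrist tray1',f(pw,w([(80,296),(308,297),(338,77),(88,79)]),.058))
print('rim line base',f(pw,w([(100,403),(700,403)]),.045),f(pw,w([(100,403),(100,432)]),.055))
E
```

```text
tray2 top [[97.1, 42.4], [89.9, -53.2], [4.9, -52.0], [7.9, 42.4]]
tray1 top [[44.5, -68.5], [47.9, -163.6], [-42.2, -164.4], [-43.3, -70.4]]
tray3 top [[43.4, 174.7], [44.6, 78.3], [-44.7, 79.1], [-45.6, 173.1]]
wrist tray2 [[90.2, -39.3], [91.1, 42.9], [6.1, 42.4], [5.3, -50.7]] far base at45 [[98.2, -32.8]]
wrist tray1 [[44.0, -159.0], [44.5, -70.3], [-43.8, -69.7], [-43.1, -160.5]]
rim line base [[99.6, -145.7], [99.7, 103.8]] [[93.4, -147.8], [106.9, -147.1]]
```

```bash
python3 - <<'E'
from tgt import *
p=slot(0,90)/1000
plan([p[0],p[1],.25],164.7)
E
```

```text
tcp [ 434.3 -426.9  299.9] yaw 164.66 F [-0.1 -0.3  0.4] w 0.4 t 45.35 tilt 0.1
shift first: [-155.1  229.1   49.8] twist -0.0007  | after twist axes: [-155.3  229.    49.8]
```

Emit:
carry_out:
  motion: "1 -10 15 0 0; 1 -25 35 5 0; 1 -30 45 10 0; 1 -30 45 10 0; 1 -30 45 10 0; 1 -20 28 10 0; 1 -10 16 5 0; 1 0 0 0 0"

```text
clock: 46.35
tcp_pos: [0.6451, -0.2454, 0.2501]
orientation: [-0.413, -3.113, -0.001]
contact_force: [-1.0, -0.2, -0.1]
grip_width: -0.0002
```

```bash
python3 - <<'E'
from tgt import *
plan([.43,-.43,.25],164.7)
im=grab_frame('wrist'); cv2.imwrite('pics/w28.png',im[:,:,::-1]); p=camera_params('wrist')
print(p['eye'])
E
```

```text
tcp [ 645.1 -245.4  250.1] yaw 164.89 F [-1.  -0.2 -0.1] w -0.2 t 46.35 tilt 0.06
shift first: [ 1.596e+02 -2.344e+02  2.000e-01] twist 0.0032  | after twist axes: [ 1.588e+02 -2.349e+02  2.000e-01]
[ 0.5664745  -0.22663065  0.39211226]
```

View pics/w28.png

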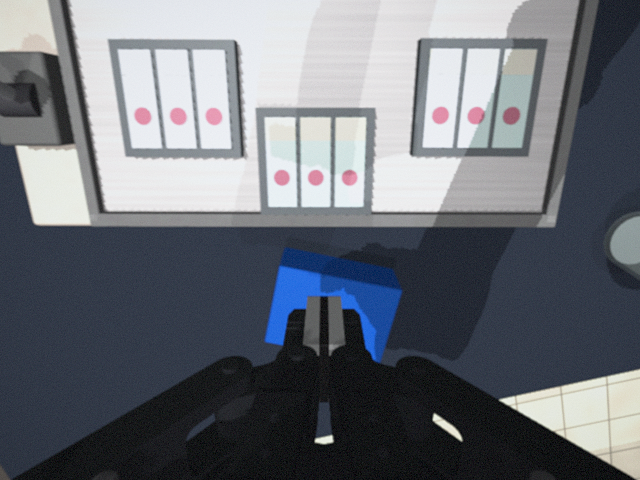

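Emit:
carry_out:
  motion: "1 15 -20 0 0.003; 1 28 -40 0 0; 1 35 -52 0 0; 1 35 -52 0 0; 1 28 -42 0 0; 1 14 -22 10 0; 1 4 -7 20 0; 1 0 0 20 0"

```text
clock: 47.4
tcp_pos: [0.4243, -0.4343, 0.2015]
orientation: [0.432, 3.111, -0.002]
contact_force: [0.6, 1.1, -0.1]
grip_width: -0.0004
```

```bash
python3 - <<'E'
from tgt import *
p=slot(-236.5,-67)/1000
plan([p[0],p[1],.108],164.7)
E
```

```text
tcp [ 424.3 -434.3  201.5] yaw 164.18 F [ 0.6  1.1 -0.1] w -0.4 t 47.4 tilt 0.09
shift first: [-5.7  2.4 93.5] twist -0.009  | after twist axes: [-5.8  2.4 93.5]
```

Emit:
carry_out:
  motion: "1 0 2.4 10 -0.009; 1 0 0 20 0; 1 0 0 20 0; 1 0 0 20 0; 1 0 0 15 0; 1 0 0 8.5 0; 1 0 0 0 0; 1 0 0 0 0"

```text
clock: 48.4
tcp_pos: [0.43, -0.4293, 0.1078]
orientation: [0.407, 3.114, -0.001]
contact_force: [-0.5, -1.0, 0.9]
grip_width: -0.0002
```

```bash
python3 - <<'E'
from tgt import *
p=slot(-236.5,0)/1000
plan([p[0],p[1],.108],164.7)
im=grab_frame('wrist'); cv2.imwrite('pics/w29.png',im[:,:,::-1])
im=grab_frame('scene'); crop(im,70,230,230,390,4,'pics/s29.png')
E
```

```text
tcp [ 430.  -429.3  107.8] yaw 165.11 F [-0.5 -1.   0.9] w -0.2 t 48.4 tilt 0.05
shift first: [-68.7  -4.5  -0.1] twist 0.0071  | after twist axes: [-68.7  -4.   -0.1]
```

View pics/w29.png

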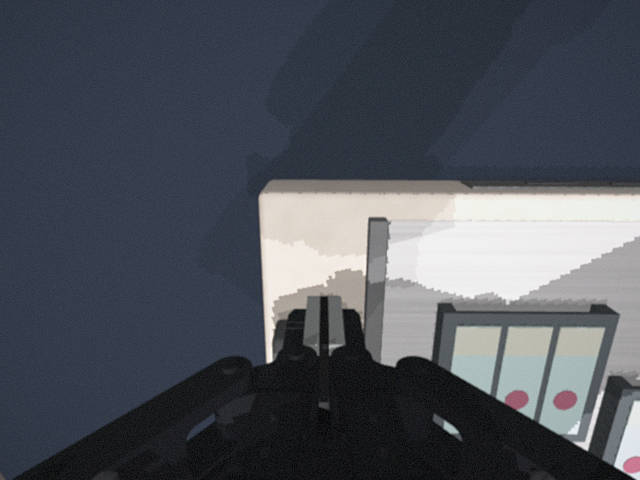

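View pics/s29.png

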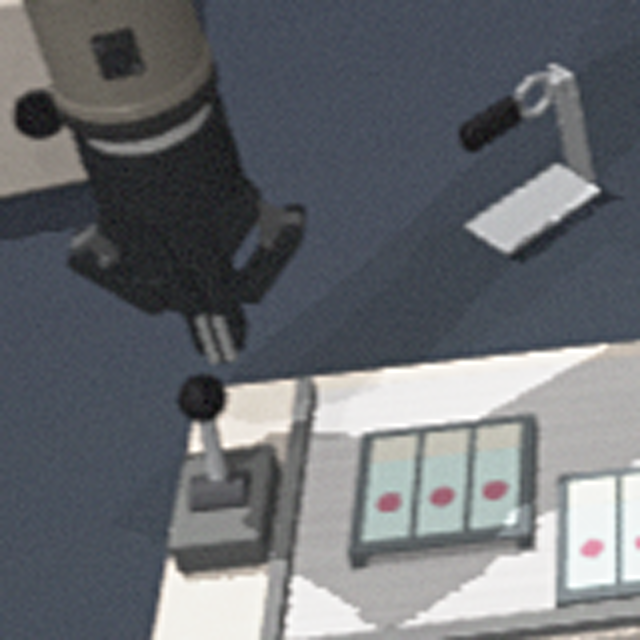

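Emit:
carry_out:
  motion: "1 -4 -4.3 0 0.007; 1 -9 0 0 0; 1 -9 0 0 0; 1 -8 0 0 0; 1 -8 0 0 0; 1 -8 0 0 0; 1 -6 0 0 0; 1 -4 0 0 0"

```text
clock: 49.5
tcp_pos: [0.4831, -0.4479, 0.1073]
orientation: [0.418, 3.114, -0.0]
contact_force: [-1.3, 1.2, 0.7]
grip_width: -0.0
```

```bash
python3 - <<'E'
from tgt import *
p=slot(-236.5,0)/1000
plan([p[0],p[1],.108],164.7)
im=grab_frame('scene'); crop(im,70,230,230,390,4,'pics/s30.png')
E
```

```text
tcp [ 483.1 -447.9  107.3] yaw 164.72 F [-1.3  1.2  0.7] w -0.0 t 49.5 tilt 0.01
shift first: [-12.6  -0.1  -0.7] twist 0.0003  | after twist axes: [-12.6  -0.1  -0.7]
```

View pics/s30.png

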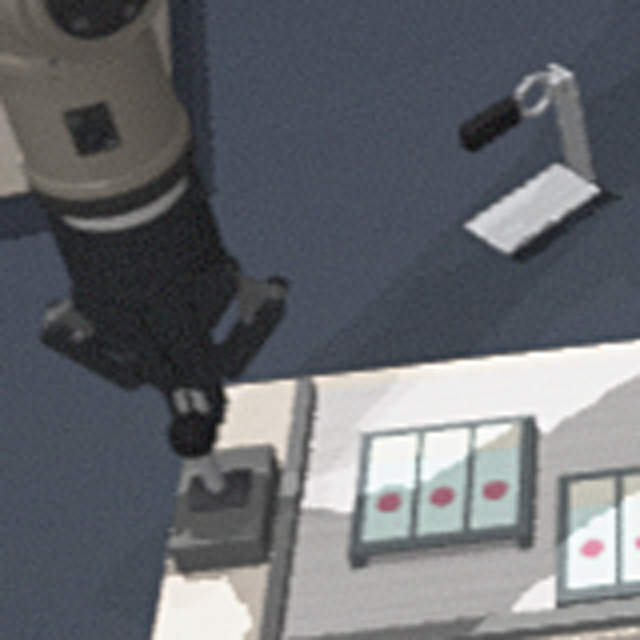

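Emit:
carry_out:
  motion: "1 -4 0 0 0; 1 -4 0 0 0; 1 -4 0 0 0; 1 -4 0 0 0; 1 -3 0 0 0; 1 -3 0 0 0; 1 0 0 0 0; 1 0 0 0 0"

```text
clock: 50.55
tcp_pos: [0.5025, -0.4533, 0.107]
orientation: [-0.419, -3.111, -0.002]
contact_force: [-4.6, 2.2, 2.0]
grip_width: -0.0003
```

```bash
python3 - <<'E'
from tgt import *
p=slot(-236.5,0)/1000
plan([p[0],p[1],.108],164.7)
im=grab_frame('scene'); crop(im,70,230,230,390,4,'pics/s31.png')
E
```

```text
tcp [ 502.5 -453.3  107. ] yaw 164.67 F [-4.6  2.2  2. ] w -0.3 t 50.55 tilt 0.15
shift first: [ 7.6 -0.  -1. ] twist -0.0005  | after twist axes: [ 7.6 -0.  -1. ]
```

View pics/s31.png

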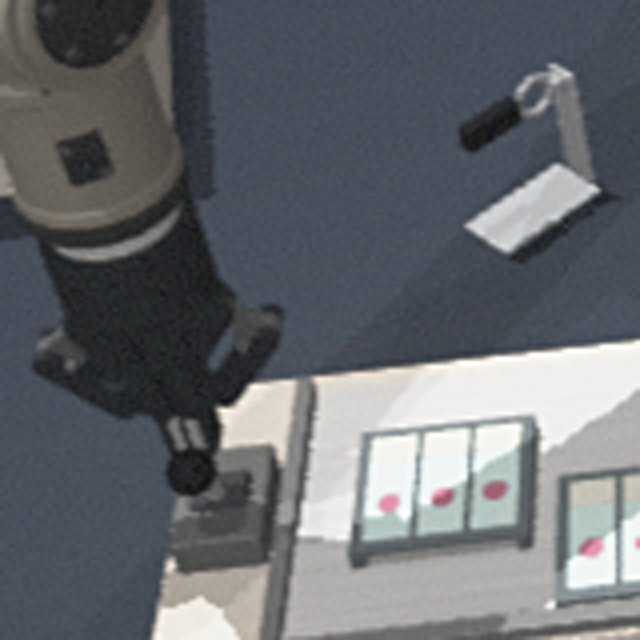

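Emit:
carry_out:
  motion: "1 -1.5 0 0 0; 1 -1.5 0 0 0; 1 0 0 0 0; 1 0 0 0 0; 1 0 0 0 0; 1 0 0 0 0; 1 0 0 0 0; 1 0 0 0 0"

```text
clock: 51.6
tcp_pos: [0.5028, -0.4534, 0.1069]
orientation: [-0.42, -3.106, -0.005]
contact_force: [-11.4, 6.4, 6.3]
grip_width: -0.0003
```

Emit:
carry_out:
  motion: "1 -1 0 0 0; 1 -1 0 0 0; 1 0 0 0 0; 1 0 0 0 0; 1 2 0 0 0; 1 4 0 0 0; 1 8 0 0 0; 1 10 0 0 0"

```text
clock: 52.6
tcp_pos: [0.4858, -0.4487, 0.1075]
orientation: [0.417, 3.113, -0.001]
contact_force: [0.2, 0.1, 0.5]
grip_width: 0.0003
```

Emit:
carry_out:
  motion: "1 15 0 0 0; 1 15 0 -10 0; 1 15 0 -25 0; 1 15 0 -30 0; 1 15 0 -30 0; 1 0 0 -30 0; 1 0 0 -15 0; 1 0 0 0 0"

```text
clock: 53.6
tcp_pos: [0.4134, -0.4291, 0.2482]
orientation: [0.418, 3.112, -0.001]
contact_force: [0.2, -0.6, -0.4]
grip_width: 0.0003
```

```bash
python3 - <<'E'
from tgt import *
plan(r.get_obs()['tcp_pos'],164.7)
s=grab_frame('scene'); t=grab_frame('top'); w=grab_frame('wrist')
cv2.imwrite('pics/s32.png',s[:,:,::-1]); cv2.imwrite('pics/w32.png',w[:,:,::-1])
crop(s,90,290,350,430,3,'pics/s32c.png'); crop(t,320,170,490,285,4.5,'pics/t32c.png')
crop(t,90,150,250,300,5,'pics/t32s.png')
E
```

```text
tcp [ 413.4 -429.1  248.2] yaw 164.71 F [ 0.2 -0.6 -0.4] w 0.3 t 53.6 tilt 0.12
shift first: [0. 0. 0.] twist 0.0002  | after twist axes: [0. 0. 0.]
```

View pics/s32.png

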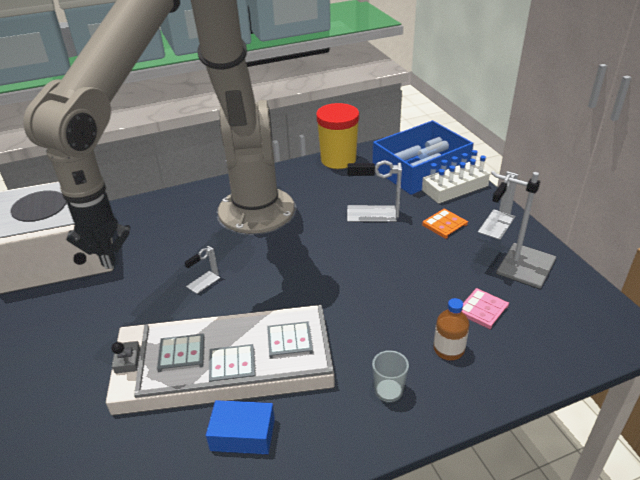

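View pics/s32c.png

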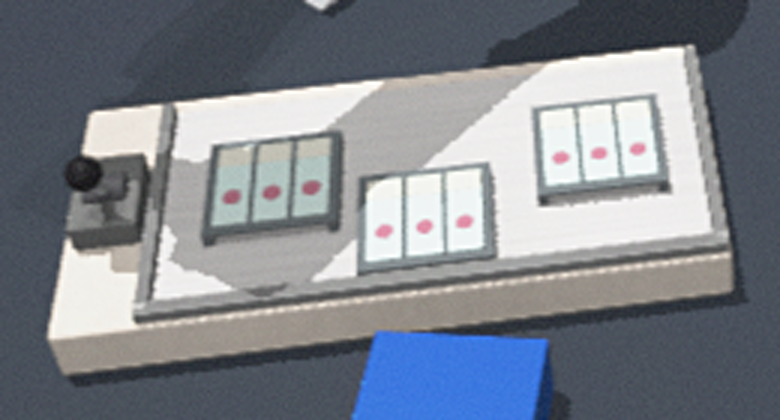

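View pics/w32.png

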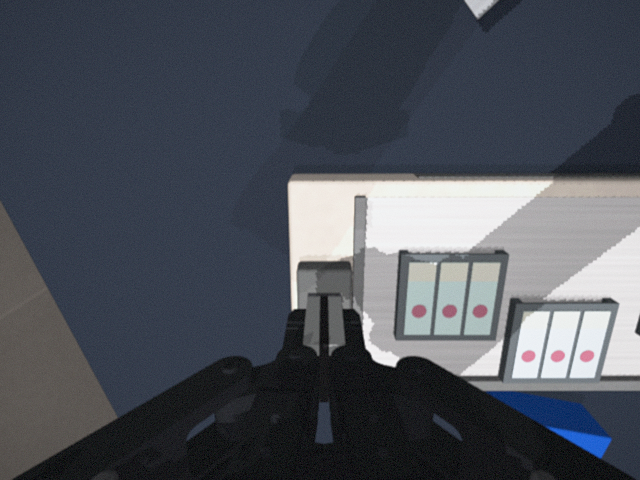

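View pics/t32s.png

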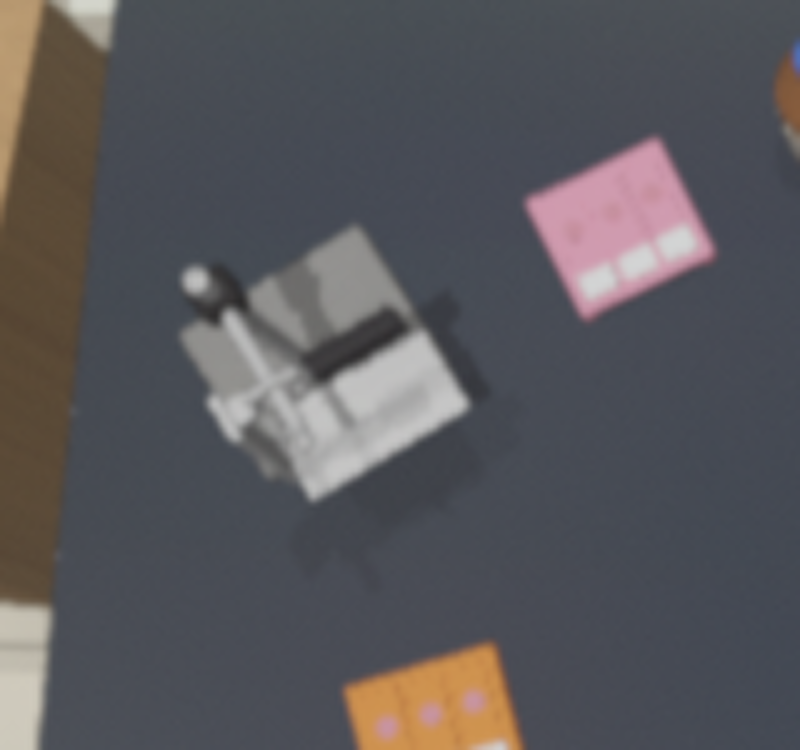

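```bash
python3 - <<'E'
from tgt import *
ps=camera_params('scene')
a=np.deg2rad(WY);Rm=np.array([[np.cos(a),-np.sin(a)],[np.sin(a),np.cos(a)]])
for u in [(119.85,328.85),((82+.5)/3-.5+90,(172+.5)/3-.5+290)]:
    e,d=ray(ps,u); e2=Rm.T@(e[:2]*1000-WO); d2=Rm.T@d[0][:2]
    t=(-236.5-e2[1])/d2[1]; print(e2[0]+t*d2[0], e[2]*1000+t*d[0][2])
E
```

```text
-17.084479594769164 126.88055446164935
32.438606148796 123.5389796682
```

```bash
python3 -c "
from bench import r
print(r.get_obs()['clock'], r.hand_in())"
```

```text
the job is handed in; nothing more can be done
53.75 None
```

I moved all three grey trays onto the warmer plate with the medium spatula. Then I hung the spatula on the peg by its eye, pushed the lever over to on, and handed in at about 54 s. `hand_in` gives no verdict, so the checks below are my own readings from the images and forces.

**What the last checks showed:**
- **Trays:** all three look flat and fully on the plate. After I had placed it, the middle tray was knocked about 5 cm back and now sits against or just short of the back rim. Its far edge measured 90–94 mm (one corner of the blurry top view read 97), against a plate edge at 95 mm. Its apparent size shows it is not resting on the rim, so I left it there.
- **Spatula:** it hangs free on the peg, slightly tilted and well clear of the bench.
- **Lever:** it stopped against its end stop. The force rose to about 14 N with almost no further movement, and I pushed 2 mm more before backing off. The knob moved from about -17 to +32 mm in the warmer's x. The camera reading alone can't confirm a full 1.0 rad, so I am going by the hard stop.
- **Bystanders and look-alikes:** the bottle, beaker, tip box, orange and pink trays and the other two spatulas look unmoved in the last views.
- **Robot:** it ended touching nothing, with a wrist force of about 0 N.

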